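# Start the mincer-plate dryer

### The arm

A 6-joint arm with a two-finger parallel gripper is mounted at the origin on the work surface. World frame = base frame: x ahead of the robot, y to its left, z up, the work surface at z = 0. Lengths are in m, angles in rad, forces in N, time in s.
With the tool pointing down it reaches from about 0.35 to 0.975 m from the base axis. Payload 4.9 kg.
Tool frame: the origin (TCP) lies at the very end of the fingers, on their centre line; the grasp point (between the pads) lies 19 mm behind it (ctrl.grasp_offset is the distance from the TCP to the grasp point, in m); y points along the fingers, z is the direction in which the jaws open and shut, and the axes are right-handed (so a half turn about y gives the same grasp; the last joint's range is limited). The gripper opens to 85 mm and grips with 20 to 120 N. Pads are 22 mm wide; open, the fingers measure 114 mm over their backs; the gripper's body (76 mm by 85 mm) begins 54 mm behind the grasp point. The pads swing forward as they close: fully open they stand 13 mm farther back than shut.
Start: joints at [1.166, 0.053, 1.613, -0, 1.476, -0.119], TCP at [0.176, 0.6, 0.231] pointing down, gripper open.
Joint ranges: [-3.01, 3.01], [-1.01, 2.22], [0.06, 2.58], [-1.02, 4.17], [0.09, 2.62], [-3.14, 3.14]. Speed limits (rad/s): [2.57, 2.57, 3.14, 3.14, 3.14, 3.14].

### API

Orientations are given as a rotation vector (axis times angle).
In Python, from station import ctrl, eyes, finish_job, find_in, regions_of, pinpoint gives the robot as it stands.
- The arm moves only by the tool play_rows, never from a script. Its argument "moves" is a list of rows, each an object of numbers: "x", "y", "z": the shift along the world's x, y, z in cm; "turn": the turn about the world's z in degrees; "jaw": the finger opening in cm, from 0 to 8.54. A call has 1 to 8 rows; each row shifts and turns the commanded pose from where the row before left it; what a row does not reach is not made up. A row lasts 1/12 s, in which the tool goes at most 41.7 mm and 7.16 degrees, less where a joint would pass 70% of its speed; a pose out of reach is approached as far as the arm can. A call is refused whole if a number of a shift passes 4.17 or a number of a turn 7.16, either way. A call with a gripper value outside its range is refused whole. The fingers move at their own pace and stop on an object; "squeeze" is the grip in N (left out, the last holds). Time passes only in rows, so rows that do not move let the fingers close. It gives the time, the measured TCP pose, the force and the opening at its end, in the units of the state.
- ctrl.get_obs(): the state, without advancing time (a new reading comes with each control period).
- eyes.get_image(name): name is "scene" or "top"; returns a dict with "img" (420x560x3 uint8, red, green, blue), "camera_matrix" (3x3 intrinsics, pixels), "cam_to_world" (4x4, takes a point from camera to world coordinates). Camera axes: x right, y up, looking along -z (the intrinsics and any distortion apply to the point x, -y, -z); pixel columns grow to the right and rows downward; lengths in m; the calibration is good to about 2 mm. A picture is of the moment at which its call begins. There is no depth.
- finish_job(): hands the job in, once; it reports no verdict.
Trained networks look in the newest picture that a camera, given by its name, has taken for a name from the list of things; names that differ only in an ending like _2 or _b are one class to them, and where a whole thing is asked for, a point or a joint stands for the part that bears it (a point fixed in the world has none). Each returns a list of dicts, best first, with "score" (0 to 1); they miss things now and then, are a little off and sometimes report something else, mostly with a low value. They report only what shows in the picture. A call takes as long as a camera call. They do not tell look-alikes from the thing itself.
- find_in(camera, query): "point" ([column, row] in pixels, amid what is visible of it).
- regions_of(camera, query): "pixels" (420x560 bool, what is visible of it) and "point" ([column, row] in pixels, amid what is visible of it).
- pinpoint(camera, query): "point" ([column, row] in pixels: a listed point, or the origin of a listed thing).
The state is a dict: "t": time; "q": joint angles; "dq": joint speeds; "effort": joint torques, N m; "tool_pos": TCP position; "tool_rot": TCP orientation; "contact_force": force on the tool from outside, world axes, zero at the start; "wrist_torque": the same for the moment, N m; "opening": finger opening in m.
Only numpy, scipy, OpenCV 4.12 (cv2) and the standard library are available. Lean on these libraries where they do the work, as an engineer would, in place of code of your own. Each camera call takes 0.05 s, during which the arm holds its last target.

### The job

First lay exactly two of the four washed mincer plates flat, side by side, in the dryer's bay, leaving the other two on the bench and the other things undisturbed. Then take the loose red knob, turn it so that its keyed bore matches the D-shaped shaft on the dryer's panel, push it fully home on the shaft and press it well in against the shaft's spring. The dryer only runs while the knob is held in, so finish while still holding the knob pressed: do not let go.

Things in the scene. Friction and masses are not known exactly. Their poses are not given: they have to be found in the camera images.
- bay (a point): Centre of the bay's floor, 20 mm above the bench. The bay is the open recess in the fixed aluminium dryer (200 x 320 mm, 55 mm high): inside 180 mm along x, 200 mm along y, walls 35 mm above its floor. x away from the robot, y left, z up; the dryer may be turned a little. The black control panel, level with the rim, adjoins the bay on its -y side.
- shaft_tip (a point): Middle of the top of the bare upright steel D-shaft, 24 mm above the control panel (79 mm above the bench) when not pressed. Shaft 14 mm across; its one flat, 3.5 mm off the axis, faces along +x; z up; the end tapers over 2.5 mm. It is 155 mm towards -y and 20 mm towards -x of the bay's centre, in the bay's axes. A white tick on its collar lies on the +x side. It turns only stiffly (0.12 N m).
- shaft (a joint): How far the spring-loaded shaft is pressed down, m: 0 out, 0.006 fully in (hard stop). The spring takes 4.8 N to start and 9.6 N fully in, and pushes back out when let go; the knob's own weight does not press it.
- knob_mid (a point): Centre of the loose red knob standing on the bench, half-way up (22 mm), z up. Round skirt 44 mm across, 20 mm high; on it a bar grip 40 mm long (x), 14 mm wide (y), 24 mm tall; 60 g. A white mark on the bar shows +x, the side of the bore's flat. It goes on only with its x along the shaft's x (about 0.15 rad play). Fully home, this point is 6 mm above shaft_tip.
- plate0_mid (a point): Centre of mincer plate 0, half-way up: a bright steel perforated disc, 54 mm in diameter, 12 mm thick, about 0.14 kg, lying flat on the bench; z up. The four plates are alike.
- plate1_mid (a point): Centre of mincer plate 1, half-way up: a bright steel perforated disc, 54 mm in diameter, 12 mm thick, about 0.14 kg, lying flat on the bench; z up. The four plates are alike.
- plate2_mid (a point): Centre of mincer plate 2, half-way up: a bright steel perforated disc, 54 mm in diameter, 12 mm thick, about 0.14 kg, lying flat on the bench; z up. The four plates are alike.
- plate3_mid (a point): Centre of mincer plate 3, half-way up: a bright steel perforated disc, 54 mm in diameter, 12 mm thick, about 0.14 kg, lying flat on the bench; z up. The four plates are alike.
- knob: The knob; origin at the centre of its underside, x towards the white mark. Underneath is a D-shaped bore 16 mm deep, 16.4 mm across (about 1.1 mm play all round), its flat on the +x side, 4.6 mm off the axis. Fully home and not pressed, its underside is 8 mm above the panel.
- spool: Bystander: wooden twine spool without twine, 44 mm across, 52 mm tall. Not to be disturbed.
- nozzle: Bystander: white cone-shaped filling nozzle standing on its wide end, 54 mm across, 105 mm tall. Not to be disturbed.
- jar: Bystander: closed jar with blue cap, 68 mm across, 100 mm tall. Not to be disturbed.
- bowl: Bystander: steel bowl, 120 mm across, 55 mm tall. Not to be disturbed.
- scraper: Bystander: spatula lying flat left of the dryer. Not to be disturbed.
- brush: Bystander: blue cleaning brush lying on the right. Not to be disturbed.
- beaker: Bystander: white ceramic cup, 72 mm across, 100 mm tall. Not to be disturbed.
Not all that is in view belongs to the job. What is shaped like the part that bears plate3_mid but brown or pink is not meant.

How it is judged:
By the outcome, as a careful person would: the job done as asked, in the order asked, and still so for the second after the job is handed in, while the arm keeps its last pose, push and grip.
It also fails if it takes over 70 s, if anything falls off the work surface, if the arm or the gripper's body presses on something with over 40 N, if the wrist force passes 120 N, or if a joint passes its speed limit or range.

## Working session

There is one attempt and no reset: what is moved stays moved. The work goes in short steps, Python scripts to look and compute and a tool call to move; the robot and the scene stay as the last step left them, time stands still between calls to the robot, and variables do not carry over. Pictures are saved under pics/ and viewed, and the job is handed in when it is done.

Besides the shell and the picture viewer there is one more tool, called by a JSON object that holds its "fn" and its "kwargs", one argument or row to a line. play_rows: Moves the arm, as the interface text tells. Its arguments: {"type":"object","properties":{"moves":{"type":"array"},"squeeze":{"type":"number"}},"required":["moves"]}

```bash
ls; mkdir -p pics
cat > h.py <<'E'
import numpy as np, cv2
from station import ctrl, eyes, finish_job, find_in, regions_of, pinpoint
def save(name,fn):
    d=eyes.get_image(name); cv2.imwrite('pics/'+fn,d['img'][:,:,::-1]); return d
def ray(d,p):
    K=np.array(d['camera_matrix']);T=np.array(d['cam_to_world'])
    v=np.linalg.inv(K)@[p[0],p[1],1]; v=T[:3,:3]@np.array([v[0],-v[1],-v[2]]); return T[:3,3],v
def atz(d,p,z):
    o,v=ray(d,p); return o+v*(z-o[2])/v[2]
def proj(d,P):
    K=np.array(d['camera_matrix']);T=np.array(d['cam_to_world'])
    c=T[:3,:3].T@(np.array(P)-T[:3,3]); u=K@np.array([c[0],-c[1],-c[2]]); return u[:2]/u[2]
E
python3 - <<'E'
from h import *
np.set_printoptions(precision=3,suppress=True)
o=ctrl.get_obs();print(o, ctrl.grasp_offset)
d={n:save(n,n+'0.png') for n in('scene','top')}
for n in d: print(n,{k:v for k,v in d[n].items() if k!='img'})
Z=dict(bay=.02,shaft_tip=.079,knob_mid=.022,plate0_mid=.006,spool=0,nozzle=0,jar=0,bowl=0,scraper=0,brush=0,beaker=0)
for q,z in Z.items():
  for n in d:
    print(q,n,[(round(r['score'],2),np.round(r['point']),atz(d[n],r['point'],z)[:2]) for r in pinpoint(n,q)][:7])
E
```

```text
pics
{'t': 0.0, 'q': array([ 1.166,  0.053,  1.614, -0.   ,  1.476, -0.119]), 'dq': array([-0.002,  0.001, -0.001, -0.   , -0.001,  0.001]), 'effort': array([ -0.   , -39.369, -37.017,  -0.   ,   0.007,  -0.   ]), 'tool_pos': array([0.176, 0.599, 0.23 ]), 'tool_rot': array([-1.561,  0.225, -0.224]), 'contact_force': array([ 0.063,  0.872, -0.452]), 'wrist_torque': array([ 0.051, -0.026,  0.059]), 'opening': 0.0853985254894224} 0.0187
scene {'camera_matrix': array([[397.289,   0.   , 274.582],
       [  0.   , 397.289, 209.364],
       [  0.   ,   0.   ,   1.   ]]), 'cam_to_world': array([[ 0.085, -0.663,  0.744,  1.572],
       [ 0.996,  0.048, -0.071, -0.094],
       [ 0.011,  0.747,  0.664,  0.946],
       [ 0.   ,  0.   ,  0.   ,  1.   ]])}
top {'camera_matrix': array([[501.508,   0.   , 283.612],
       [  0.   , 501.508, 206.315],
       [  0.   ,   0.   ,   1.   ]]), 'cam_to_world': array([[ 0.019,  0.996, -0.09 ,  0.444],
       [-1.   ,  0.019,  0.005,  0.025],
       [ 0.007,  0.089,  0.996,  1.433],
       [ 0.   ,  0.   ,  0.   ,  1.   ]])}
bay scene [(0.67, array([348., 2
[... 1255 characters left out ...]
([ 0.722, -0.374]))]
bowl scene [(0.82, array([292., 268.]), array([0.786, 0.036])), (0.35, array([336., 265.]), array([0.784, 0.175]))]
bowl top [(0.49, array([384., 208.]), array([ 0.574, -0.27 ]))]
scraper scene [(0.69, array([408., 184.]), array([0.4  , 0.535]))]
scraper top [(0.64, array([103., 252.]), array([0.432, 0.529]))]
brush scene [(0.95, array([123., 232.]), array([ 0.589, -0.508])), (0.71, array([334., 265.]), array([0.783, 0.171])), (0.27, array([180., 201.]), array([ 0.441, -0.334]))]
brush top [(0.68, array([463., 201.]), array([ 0.599, -0.499]))]
beaker scene [(0.66, array([336., 266.]), array([0.788, 0.174]))]
beaker top [(0.74, array([231., 132.]), array([0.787, 0.176]))]
```

View pics/top0.png

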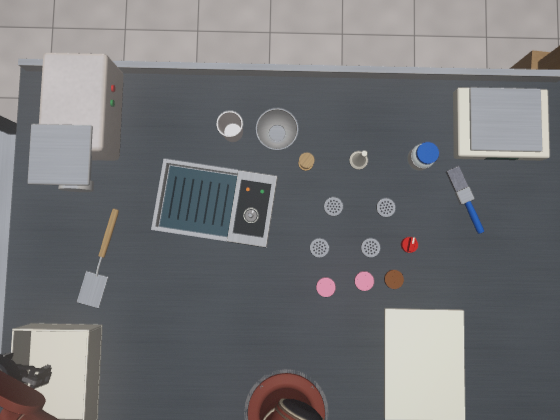

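View pics/scene0.png

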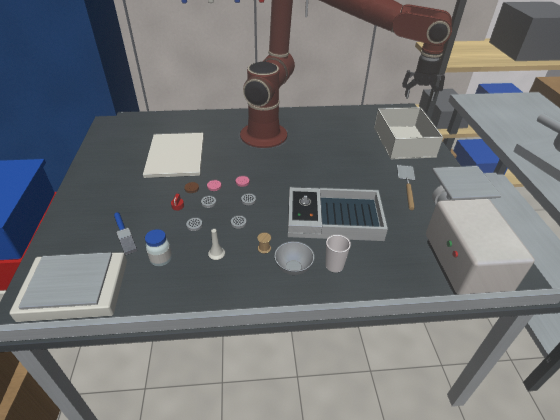

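Run:
```python
import cv2
a=cv2.imread('pics/top0.png');b=cv2.imread('pics/scene0.png')
cv2.imwrite('pics/t1.png',cv2.resize(a[110:290,100:300],None,fx=4,fy=4,interpolation=cv2.INTER_CUBIC)[:600])
cv2.imwrite('pics/t2.png',cv2.resize(a[120:280,290:450],None,fx=3.7,fy=3.7,interpolation=cv2.INTER_CUBIC))
cv2.imwrite('pics/s1.png',cv2.resize(b[150:290,140:400],None,fx=3,fy=3,interpolation=cv2.INTER_CUBIC))
```

```text
(no output)
```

View pics/t1.png

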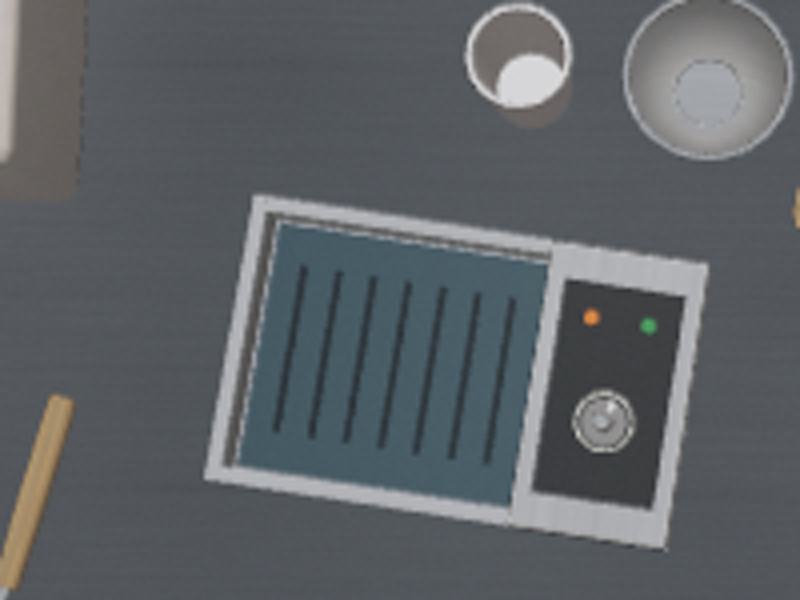

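View pics/t2.png

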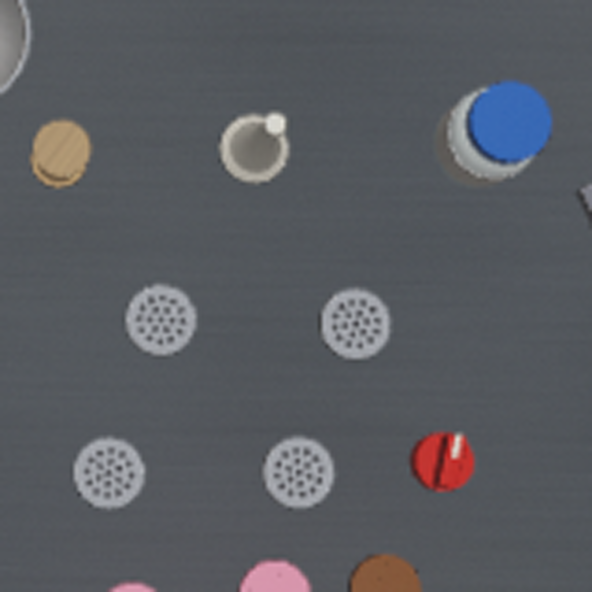

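View pics/s1.png

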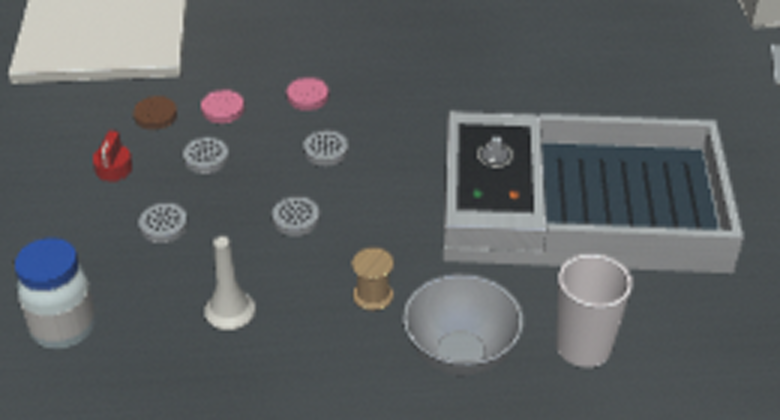

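Run:
```python
from h import *
np.set_printoptions(precision=4,suppress=True)
d={n:eyes.get_image(n) for n in('scene','top')}
for n in d:
  print(n)
  hsv=cv2.cvtColor(d[n]['img'],cv2.COLOR_RGB2HSV)
  for r in regions_of(n,'plate0_mid')[:9]:
    m=r['pixels'];ys,xs=np.nonzero(m);c=[(xs.min()+xs.max())/2,(ys.min()+ys.max())/2]
    print(round(r['score'],2),np.array(r['point']),m.sum(),xs.min(),xs.max(),ys.min(),ys.max(),hsv[m].mean(0),atz(d[n],c,.009))
  for q in ('knob','bay','shaft','shaft_tip'):
    for r in regions_of(n,q)[:3]:
      m=r['pixels'];ys,xs=np.nonzero(m)
      print(q,round(r['score'],2),np.array(r['point']),m.sum(),xs.min(),xs.max(),ys.min(),ys.max())
```

```text
scene
0.21 [210.6 204. ] 126 201 215 197 207 [101.1111  12.7937 125.6905] [ 0.4652 -0.2308  0.009 ]
knob 0.67 [177.6 204.6] 160 171 183 194 210
bay 0.8 [336.8 216. ] 4613 289 386 187 240
top
0.78 [332.3 203.4] 289 324 342 196 215 [110.3945  13.2734 151.4637] [ 0.5769 -0.1229  0.009 ]
knob 0.68 [412.  245.4] 241 401 417 237 253
bay 0.61 [213.8 199.4] 8371 152 276 160 246
shaft 0.53 [358.5 160.3] 290 349 367 151 169
shaft_tip 0.51 [215.8 201.6] 8466 152 276 158 246
```

```bash
cat >> h.py <<'E'
from scipy.optimize import least_squares
from scipy.spatial.transform import Rotation as R
def blobs(img,roi,f,minA=40):
    x0,y0,x1,y1=roi; m=f(img)[y0:y1,x0:x1].astype(np.uint8)
    m=cv2.morphologyEx(m,cv2.MORPH_CLOSE,np.ones((3,3)))
    n,l,s,c=cv2.connectedComponentsWithStats(m)
    return [(s[i,4],c[i]+[x0,y0]) for i in range(1,n) if s[i,4]>minA]
E
python3 - <<'E'
from h import *
np.set_printoptions(precision=4,suppress=True)
d={n:eyes.get_image(n) for n in('scene','top')}
Rm=R.from_rotvec(ctrl.get_obs()['tool_rot']).as_matrix();print(Rm)
g=lambda im:cv2.cvtColor(im,cv2.COLOR_RGB2GRAY)>115
for a,c in blobs(d['top']['img'],(300,180,420,265),g): print('top',a,c,atz(d['top'],c,.012))
g2=lambda im:cv2.cvtColor(im,cv2.COLOR_RGB2GRAY)>95
for a,c in blobs(d['scene']['img'],(165,190,262,232),g2): print('sc',a,c,atz(d['scene'],c,.011))
red=lambda im:(im[...,0].astype(int)-im[...,1]>60)&(im[...,0].astype(int)-im[...,2]>60)&(im[...,1]<60)
for n,roi in(('top',(390,225,430,262)),('scene',(160,185,192,215))):
  for a,c in blobs(d[n]['img'],roi,red): print('knob',n,a,c,atz(d[n],c,.022))
for n,roi in (('top',(390,225,430,262)),('scene',(160,185,192,215))):
  for a,c in blobs(d[n]['img'],roi,lambda im:(im.min(2)>115),3): print('mark',n,a,c,atz(d[n],c,.044))
# dryer edges: rim outer corners by top silhouette
# dryer centre is bay + dy; outer 200x320, bay inside 200 y with ~10 wall => bay centre offset from outer +y edge 110
for n,roi in(('top',(140,150,290,255)),):
  im=d[n]['img'];x0,y0,x1,y1=roi
  m=((cv2.cvtColor(im,cv2.COLOR_RGB2GRAY)>125)).astype(np.uint8);k=np.zeros_like(m);k[y0:y1,x0:x1]=m[y0:y1,x0:x1]
  cs,_=cv2.findContours(k,cv2.RETR_EXTERNAL,cv2.CHAIN_APPROX_NONE);c=max(cs,key=cv2.contourArea)[:,0,:]
  P=np.array([atz(d[n],p,.055)[:2] for p in c]);r=cv2.minAreaRect((P*1000).astype(np.float32));print(r,cv2.boxPoints(r))
E
```

```text
[[ 0.9594 -0.      0.2819]
 [-0.2819 -0.      0.9594]
 [-0.     -1.     -0.    ]]
top 284 [333.0035 206.0493] [ 0.5751 -0.1226  0.012 ]
top 282 [385.7092 207.1028] [ 0.575  -0.2728  0.012 ]
top 289 [318.9412 247.308 ] [ 0.4572 -0.084   0.012 ]
top 287 [370.3101 247.2125] [ 0.4603 -0.2293  0.012 ]
sc 141 [248.078  198.6383] [ 0.459  -0.0857  0.011 ]
sc 147 [208.0408 201.0952] [ 0.4625 -0.2305  0.011 ]
sc 169 [238.1834 221.3136] [ 0.5771 -0.1237  0.011 ]
sc 176 [193.6477 224.0455] [ 0.5795 -0.2743  0.011 ]
knob top 177 [408.9096 244.5876] [ 0.4695 -0.3361  0.022 ]
knob scene 126 [176.6905 202.6587] [ 0.4762 -0.3394  0.022 ]
mark top 14 [413.0714 240.    ] [ 0.482  -0.3421  0.044 ]
mark scene 6 [174.3333 199.5   ] [ 0.4845 -0.3434  0.044 ]
((575.5042724609375, 210.445556640625), (319.9427795410156, 201.11647033691406), 82.40391540527344) [[454.6821  65.1706]
 [654.0336  38.5853]
 [696.3264 355.7205]
 [496.9749 382.3058]]
```

```bash
cat > ov.py <<'E'
from h import *
def circ(P,r,n=40): return [np.array(P)+[r*np.cos(t),r*np.sin(t),0] for t in np.linspace(0,2*np.pi,n)]
def rect(P,a,b,yaw):
    c,s=np.cos(yaw),np.sin(yaw); return [np.array(P)+[c*x-s*y,s*x+c*y,0] for x,y in((a,b),(-a,b),(-a,-b),(a,-b),(a,b))]
def over(d,c,half,curves,f):
    x0,y0=int(c[0]-half),int(c[1]-half)
    im=cv2.resize(d['img'][y0:y0+2*half,x0:x0+2*half,::-1],None,fx=f,fy=f,interpolation=cv2.INTER_CUBIC)
    o=im.copy()
    for cu,col in curves:
        p=np.array([(proj(d,P)-[x0,y0]+.5)*f for P in cu]); cv2.polylines(o,[p.astype(np.int32)],False,col,1)
    return np.hstack([im,o])
E
cat > fit0.py <<'E'
from ov import *
import sys
kx,ky,kyaw,sx,sy=.4715,-.337,np.radians(-20),.5418,.109
d={n:eyes.get_image(n) for n in('scene','top')}
rows=[]
for n in d:
  k=over(d[n],proj(d[n],(kx,ky,.02)),14,[(circ((kx,ky,.02),.022),(255,255,0)),(circ((kx,ky,0),.022),(255,0,255)),(rect((kx,ky,.044),.02,.007,kyaw),(0,255,0))],14)
  rows.append(cv2.resize(k,(800,400))[:300*2])
cv2.imwrite('pics/k1.png',cv2.resize(np.vstack(rows),(600,600)))
rows=[]
for n in d:
  k=over(d[n],proj(d[n],(sx,sy,.07)),14,[(circ((sx,sy,.079),.0045),(255,255,0)),(circ((sx,sy,.0765),.007),(0,255,255)),(circ((sx,sy,.055),.007),(255,0,255)),(rect((sx,sy,.055),.03,.0,np.radians(-7.6)),(0,255,0))],14)
  rows.append(k)
cv2.imwrite('pics/sh1.png',cv2.resize(np.vstack(rows),(600,600)))
E
python3 fit0.py
```

```text
(no output)
```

View pics/k1.png

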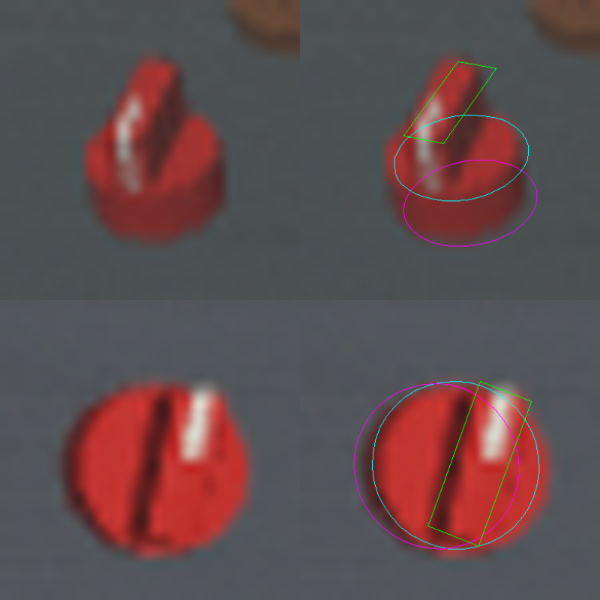

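View pics/sh1.png

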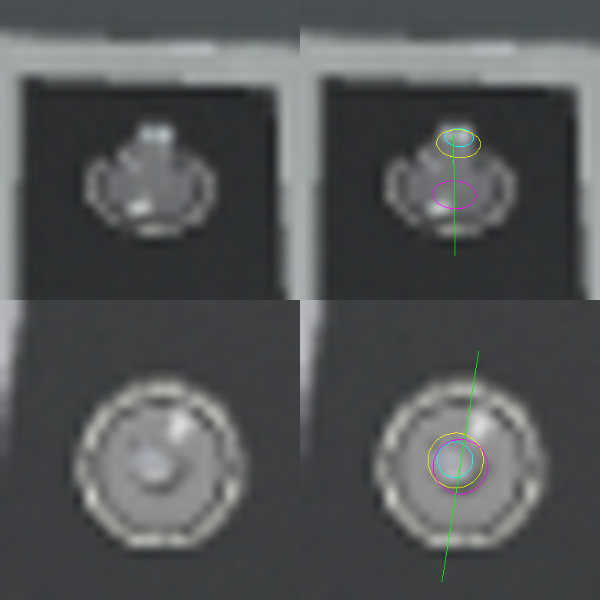

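```bash
cat > fit1.py <<'E'
from ov import *
d={n:eyes.get_image(n) for n in('scene','top')}
K=[(.471,-.3395,-10),(.471,-.3395,-14)]
for i,(kx,ky,yw) in enumerate(K):
  rows=[];kyaw=np.radians(yw)
  for n in d:
    e=np.array([np.cos(kyaw),np.sin(kyaw),0])*.02
    rows.append(over(d[n],proj(d[n],(kx,ky,.02)),12,[(circ((kx,ky,.02),.022),(255,255,0)),(circ((kx,ky,0),.022),(255,0,255)),(rect((kx,ky,.044),.02,.007,kyaw),(0,255,0)),(rect((kx,ky,.02),.02,.007,kyaw),(0,255,0)),([np.array([kx,ky,.044]),np.array([kx,ky,.044])+e,np.array([kx,ky,.02])+e],(255,100,0))],16))
  cv2.imwrite(f'pics/k2_{i}.png',cv2.resize(np.vstack(rows),(600,600)))
rows=[]
sx,sy=.5418,.109
# tick pixel in both
for n,roi in(('top',(240,203,262,226)),('scene',(294,193,316,213))):
  g=cv2.cvtColor(d[n]['img'],cv2.COLOR_RGB2GRAY);x0,y0,x1,y1=roi
  print(n);print(g[y0:y1,x0:x1])
E
python3 fit1.py
```

```text
top
[[ 63  62  62  64  63  63  64  63  64  63  64  65  64  64  62  62  63  65
   63  63  63  64]
 [ 63  63  64  63  61  63  62  64  63  63  64  64  63  63  64  63  63  63
   63  63  63  64]
 [ 62  63  61  62  63  63  64  61  62  64  62  64  63  65  63  64  64  63
   63  63  63  63]
 [ 62  62  61  63  63  62  62  63  63  62  64  62  63  63  65  64  63  63
   62  64  63  65]
 [ 64  63  65  62  63  61  64  63  88  91 107 109 110  80  64  62  62  65
   64  63  63  62]
 [ 64  62  63  64  64  63  72 106 145 144 171 174 175 127 109  78  63  63
   63  63  64  63]
 [ 62  62  64  63  62  87 114 169 147 119  93  88 119 143 171 137  98  68
   62  62  64  64]
 [ 63  63  62  63  73 152 143  97 111 142 144 144 176 154  93 167 159  86
   63  63  63  64]
 [ 64  64  63  62 124 172 109 141 145 145 145 149 210 197 141  89 170 108
   67  64  64  62]
 [ 64  64  62  72 177 119 127 143 140 143 142 159 204 169 147 132 110 144
   80  63  61  64]
 [ 63  62  63 104 170 109 140 144 125 147 141 143 159 146 144 144 110 145
   90  66  63  63]
 [ 63  63  62 112 108 123 142 145 148 166 169 147 133 139 144 145 114 139
[... 2210 characters left out ...]
2 136 111 100  54  46  48  48
   46  47  47  47]
 [ 48  47  47  47  47  48  47  47  48  47  49  48  48  49  47  47  47  48
   46  48  47  49]
 [ 47  48  48  48  46  47  49  46  47  47  48  47  49  48  48  47  49  48
   48  47  48  50]
 [ 45  46  46  47  47  48  47  47  49  47  47  46  47  48  49  47  46  48
   49  46  48  48]
 [ 48  46  46  47  47  47  47  48  48  47  48  46  48  49  48  47  48  48
   49  49  47  48]
 [ 48  46  49  47  47  50  48  47  49  47  47  48  47  49  48  47  48  49
   49  47  47  48]
 [ 49  47  47  47  46  46  48  48  49  48  47  48  48  47  49  47  48  49
   48  47  48  47]
 [ 47  46  47  48  51  49  48  48  47  48  49  48  49  49  48  47  49  49
   48  48  49  48]]
```

View pics/k2_0.png

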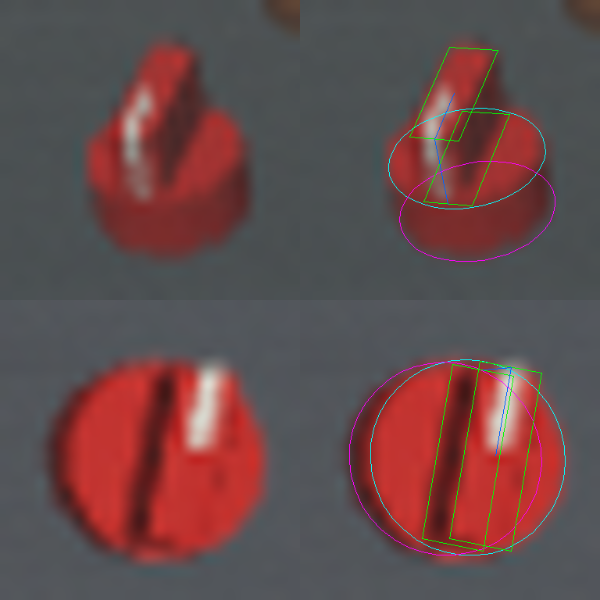

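View pics/k2_1.png

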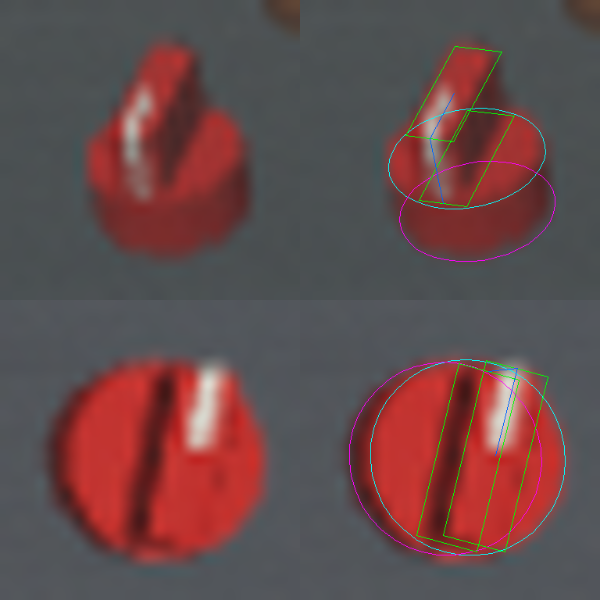

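```bash
cat > fit2.py <<'E'
from ov import *
np.set_printoptions(precision=4,suppress=True)
d={n:eyes.get_image(n) for n in('scene','top')}
P={'top':[(250.6,215.1),(252.35,211.4)],'scene':[(304.6,201.6),(303.55,202.9)]}
for n in P:
  for z in(.055,.06): print(n,z,[atz(d[n],p,z)[:2] for p in P[n]])
print('tip',atz(d['top'],(249.8,215),.079),atz(d['scene'],(305.1,196.3),.078))
for i,(sx,sy,yw,z) in enumerate([(.5415,.108,-25,.057),(.5415,.108,-32,.057)]):
  rows=[]
  for n in d:
    y=np.radians(yw); e=np.array([np.cos(y),np.sin(y),0])
    c=np.array([sx,sy,z])
    rows.append(over(d[n],proj(d[n],(sx,sy,.06)),12,[(circ((sx,sy,.079),.0045),(255,255,0)),(circ((sx,sy,.0765),.007),(0,255,255)),(circ((sx,sy,.055),.022),(255,0,255)),([c,c+.02*e],(0,255,0))],16))
  cv2.imwrite(f'pics/sh2_{i}.png',cv2.resize(np.vstack(rows),(600,600)))
E
python3 fit2.py
```

```text
top 0.055 [array([0.5417, 0.1087]), array([0.552 , 0.1041])]
top 0.06 [array([0.5413, 0.1084]), array([0.5516, 0.1038])]
scene 0.055 [array([0.5413, 0.108 ]), array([0.5479, 0.1034])]
scene 0.06 [array([0.5471, 0.1068]), array([0.5536, 0.1023])]
tip [0.5402 0.1094 0.079 ] [0.5403 0.1084 0.078 ]
```

View pics/sh2_0.png

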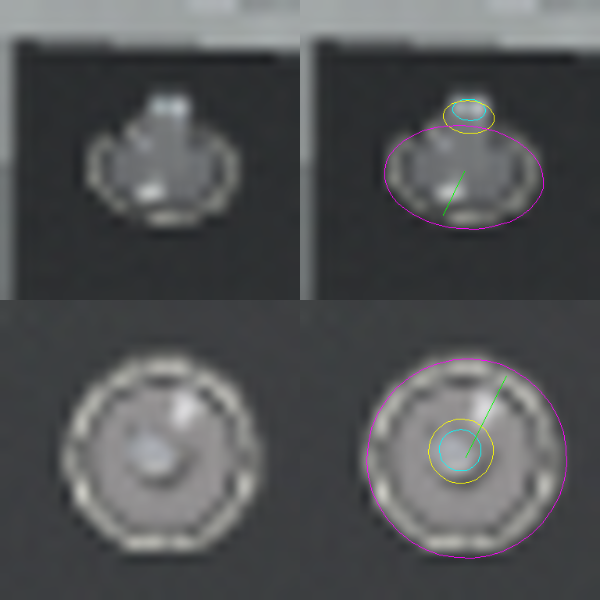

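View pics/sh2_1.png

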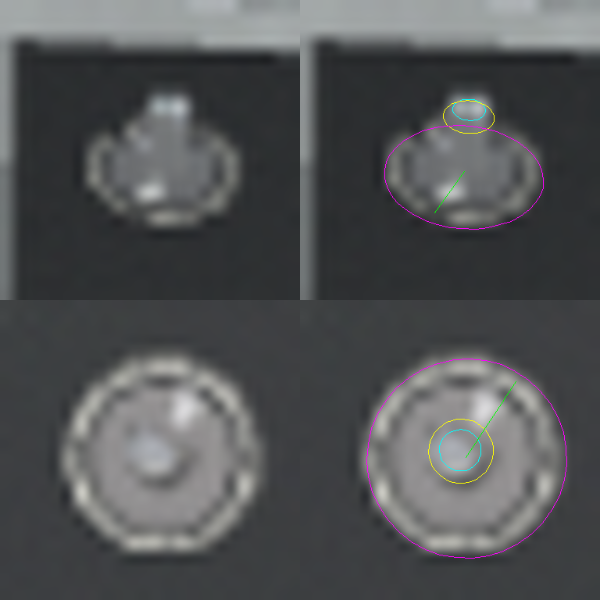

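{"fn": "play_rows", "kwargs": {
  "moves": [
    {"x": 1.66,"y": -3.0,"z": -0.5,"turn": 1.1,"jaw": 8.5},
    {"x": 1.66,"y": -3.0,"z": -0.5,"turn": 1.1},
    {"x": 1.66,"y": -3.0,"z": -0.5,"turn": 1.1},
    {"x": 1.66,"y": -3.0,"z": -0.5,"turn": 1.1},
    {"x": 1.66,"y": -3.0,"z": -0.5,"turn": 1.1},
    {"x": 1.66,"y": -3.0,"z": -0.5,"turn": 1.1},
    {"x": 1.66,"y": -3.0,"z": -0.5,"turn": 1.1},
    {"x": 1.66,"y": -3.0,"z": -0.5,"turn": 1.1}
  ]
}}

```text
invalid input
```

{"fn": "play_rows", "kwargs": {
  "moves": [
    {"x": 1.66,"y": -3.0,"z": -0.5},
    {"x": 1.66,"y": -3.0,"z": -0.5},
    {"x": 1.66,"y": -3.0,"z": -0.5},
    {"x": 1.66,"y": -3.0,"z": -0.5},
    {"x": 1.66,"y": -3.0,"z": -0.5},
    {"x": 1.66,"y": -3.0,"z": -0.5},
    {"x": 1.66,"y": -3.0,"z": -0.5},
    {"x": 1.66,"y": -3.0,"z": -0.5}
  ]
}}

```text
invalid input
```

{"fn": "play_rows", "kwargs": {
  "moves": [
    {"x": 1.66,"y": -3.0,"z": -0.5},
    {"x": 1.66,"y": -3.0,"z": -0.5},
    {"x": 1.66,"y": -3.0,"z": -0.5},
    {"x": 1.66,"y": -3.0,"z": -0.5},
    {"x": 1.66,"y": -3.0,"z": -0.5},
    {"x": 1.66,"y": -3.0,"z": -0.5},
    {"x": 1.66,"y": -3.0,"z": -0.5},
    {"x": 1.66,"y": -3.0,"z": -0.5}
  ]
}}

```text
invalid input
```

{"fn": "play_rows", "kwargs": {
  "moves": [
    {"x": 1.66,"y": -3.0,"z": -0.5,"turn": 1.1,"jaw": 8.5}
  ],
  "squeeze": 40
}}

```text
t: 2.28
tool_pos: [0.1914, 0.5725, 0.2273]
tool_rot: [-1.557, 0.206, -0.205]
contact_force: [0.7, -1.7, 0.4]
opening: 0.0851
```

{"fn": "play_rows", "kwargs": {
  "moves": [
    {"x": 1.66,"y": -3.0,"z": -0.5,"turn": 1.1,"jaw": 8.5},
    {"x": 1.66,"y": -3.0,"z": -0.5,"turn": 1.1,"jaw": 8.5},
    {"x": 1.66,"y": -3.0,"z": -0.5,"turn": 1.1,"jaw": 8.5},
    {"x": 1.66,"y": -3.0,"z": -0.5,"turn": 1.1,"jaw": 8.5},
    {"x": 1.66,"y": -3.0,"z": -0.5,"turn": 1.1,"jaw": 8.5},
    {"x": 1.66,"y": -3.0,"z": -0.5,"turn": 1.1,"jaw": 8.5},
    {"x": 1.66,"y": -3.0,"z": -0.5,"turn": 1.1,"jaw": 8.5}
  ],
  "squeeze": 40
}}

```text
t: 2.87
tool_pos: [0.3095, 0.3582, 0.1913]
tool_rot: [-1.568, 0.102, -0.103]
contact_force: [0.5, 0.5, 0.1]
opening: 0.085
```

{"fn": "play_rows", "kwargs": {
  "moves": [
    {"x": 1.66,"y": -3.0,"z": -0.5,"turn": 0,"jaw": 8.5},
    {"x": 1.66,"y": -3.0,"z": -0.5,"turn": 0,"jaw": 8.5},
    {"x": 1.66,"y": -3.0,"z": -0.5,"turn": 0,"jaw": 8.5},
    {"x": 1.66,"y": -3.0,"z": -0.5,"turn": 0,"jaw": 8.5},
    {"x": 1.66,"y": -3.0,"z": -0.5,"turn": 0,"jaw": 8.5},
    {"x": 1.66,"y": -3.0,"z": -0.5,"turn": 0,"jaw": 8.5},
    {"x": 1.66,"y": -3.0,"z": -0.5,"turn": 0,"jaw": 8.5},
    {"x": 1.66,"y": -3.0,"z": -0.5,"turn": 0,"jaw": 8.5}
  ],
  "squeeze": 40
}}

```text
t: 3.53
tool_pos: [0.4425, 0.118, 0.1514]
tool_rot: [-1.568, 0.103, -0.105]
contact_force: [1.3, 1.1, -0.0]
opening: 0.0848
```

{"fn": "play_rows", "kwargs": {
  "moves": [
    {"x": 1.66,"y": -3.0,"z": -0.5,"turn": 0,"jaw": 8.5},
    {"x": 1.66,"y": -3.0,"z": -0.5,"turn": 0,"jaw": 8.5},
    {"x": 1.66,"y": -3.0,"z": -0.5,"turn": 0,"jaw": 8.5},
    {"x": 1.66,"y": -3.0,"z": -0.5,"turn": 0,"jaw": 8.5},
    {"x": 1.66,"y": -3.0,"z": -0.5,"turn": 0,"jaw": 8.5},
    {"x": 1.66,"y": -3.0,"z": -0.5,"turn": 0,"jaw": 8.5},
    {"x": 1.66,"y": -3.0,"z": -0.5,"turn": 0,"jaw": 8.5},
    {"x": 0,"y": 0,"z": 0,"turn": 0,"jaw": 8.5}
  ],
  "squeeze": 40
}}

```text
t: 4.2
tool_pos: [0.5597, -0.0951, 0.1156]
tool_rot: [-1.57, 0.107, -0.108]
contact_force: [-1.6, -0.6, -0.0]
opening: 0.0852
```

{"fn": "play_rows", "kwargs": {
  "moves": [
    {"x": 1.75,"y": -3.2,"z": 0,"turn": 0,"jaw": 7.4},
    {"x": 0,"y": 0,"z": -2.5,"turn": 0,"jaw": 7.4},
    {"x": 0,"y": 0,"z": -2.5,"turn": 0,"jaw": 7.4},
    {"x": 0,"y": 0,"z": -2.5,"turn": 0,"jaw": 7.4},
    {"x": 0,"y": 0,"z": -2.0,"turn": 0,"jaw": 7.4},
    {"x": 0,"y": 0,"z": -1.0,"turn": 0,"jaw": 7.4},
    {"x": 0,"y": 0,"z": 0,"turn": 0,"jaw": 7.4}
  ],
  "squeeze": 40
}}

```text
t: 4.78
tool_pos: [0.5732, -0.1214, 0.0084]
tool_rot: [-1.567, 0.108, -0.099]
contact_force: [0.4, -0.2, -1.0]
opening: 0.0738
```

Run:
```python
from h import *
d=save('scene','a1.png')
a=d['img'][170:250,190:290,::-1];cv2.imwrite('pics/a1z.png',cv2.resize(a,None,fx=7,fy=7,interpolation=cv2.INTER_CUBIC))
```

```text
(no output)
```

View pics/a1z.png

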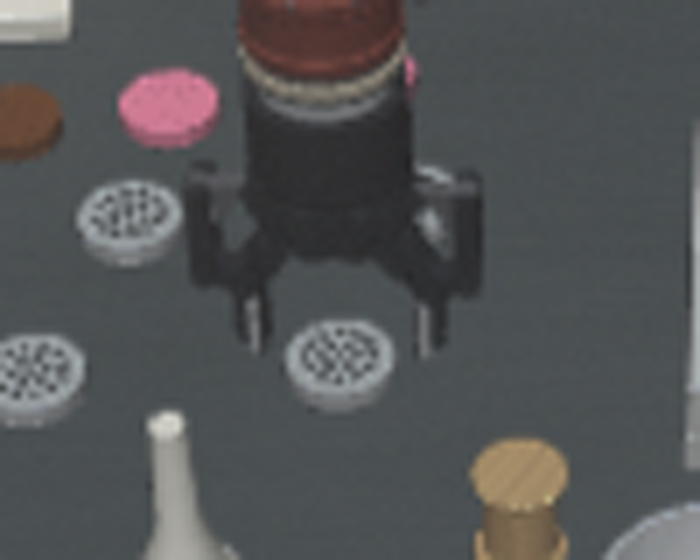

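Run:
```python
from h import *
d=eyes.get_image('scene')
for z in (.008,.012,.016,.02):
  print(z,atz(d,(226.4,220.2),z),atz(d,(251.8,220.8),z))
```

```text
0.008 [ 0.56531827 -0.16409215  0.008     ] [ 0.57470834 -0.07711447  0.008     ]
0.012 [ 0.56961141 -0.16379297  0.012     ] [ 0.57896143 -0.07718621  0.012     ]
0.016 [ 0.57390455 -0.16349378  0.016     ] [ 0.58321453 -0.07725796  0.016     ]
0.02 [ 0.57819769 -0.16319459  0.02      ] [ 0.58746762 -0.0773297   0.02      ]
```

{"fn": "play_rows", "kwargs": {
  "moves": [
    {"x": 0,"y": 0,"z": -0.6,"turn": 0,"jaw": 7.0},
    {"x": 0,"y": 0,"z": 0,"turn": 0,"jaw": 6.4},
    {"x": 0,"y": 0,"z": 0,"turn": 0,"jaw": 6.0}
  ],
  "squeeze": 40
}}

```text
t: 5.13
tool_pos: [0.5761, -0.1225, 0.0062]
tool_rot: [-1.569, 0.103, -0.105]
contact_force: [0.1, 0.3, 0.4]
opening: 0.0602
```

{"fn": "play_rows", "kwargs": {
  "moves": [
    {"x": 0,"y": 0,"z": -0.4,"turn": 0,"jaw": 6.0},
    {"x": 0,"y": 0,"z": 0,"turn": 0,"jaw": 6.0}
  ],
  "squeeze": 40
}}

```text
t: 5.3
tool_pos: [0.5754, -0.1223, 0.0012]
tool_rot: [-1.568, 0.104, -0.104]
contact_force: [-0.2, 0.4, 0.2]
opening: 0.0599
```

{"fn": "play_rows", "kwargs": {
  "moves": [
    {"x": 0,"y": 0,"z": -0.2,"turn": 0,"jaw": 6.0},
    {"x": 0,"y": 0,"z": 0,"turn": 0,"jaw": 6.0}
  ],
  "squeeze": 40
}}

```text
t: 5.47
tool_pos: [0.5753, -0.1223, -0.001]
tool_rot: [-1.568, 0.104, -0.103]
contact_force: [-0.8, -0.3, -0.7]
opening: 0.0601
```

{"fn": "play_rows", "kwargs": {
  "moves": [
    {"x": 0,"y": 0,"z": 0,"turn": 0,"jaw": 5.0},
    {"x": 0,"y": 0,"z": 0,"turn": 0,"jaw": 5.0},
    {"x": 0,"y": 0,"z": 0,"turn": 0,"jaw": 5.0},
    {"x": 0,"y": 0,"z": 1,"turn": 0,"jaw": 5.0},
    {"x": 0,"y": 0,"z": 2,"turn": 0,"jaw": 5.0},
    {"x": 0,"y": 0,"z": 2,"turn": 0,"jaw": 5.0},
    {"x": 0,"y": 0,"z": 0,"turn": 0,"jaw": 5.0}
  ],
  "squeeze": 50
}}

```text
t: 6.05
tool_pos: [0.5784, -0.1233, 0.054]
tool_rot: [-1.57, 0.098, -0.11]
contact_force: [1.3, 0.2, -0.3]
opening: 0.0519
```

Run:
```python
from h import *
d=save('scene','a2.png')
a=d['img'][150:250,170:290,::-1];cv2.imwrite('pics/a2z.png',cv2.resize(a,None,fx=6,fy=6,interpolation=cv2.INTER_CUBIC))
```

```text
(no output)
```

View pics/a2z.png

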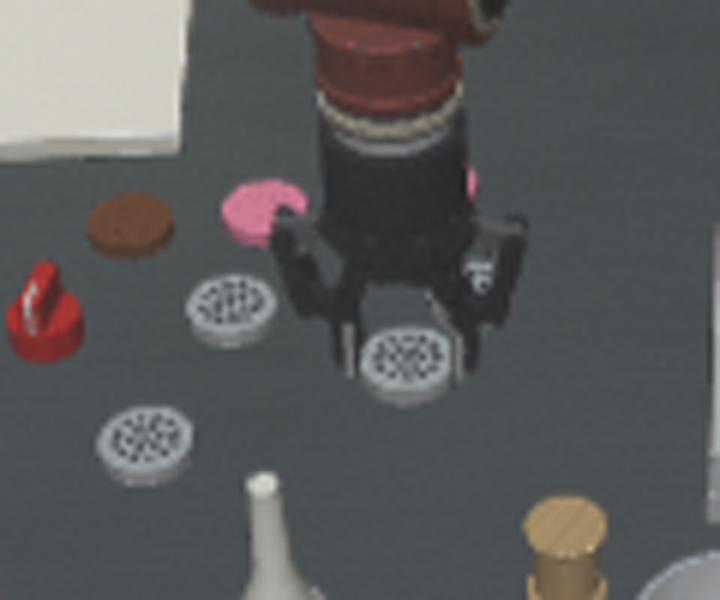

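{"fn": "play_rows", "kwargs": {
  "moves": [
    {"x": 0,"y": 2,"z": 3,"turn": 0,"jaw": 5.0},
    {"x": 0,"y": 3.5,"z": 2,"turn": 0,"jaw": 5.0},
    {"x": 0,"y": 3.9,"z": 1,"turn": 0,"jaw": 5.0},
    {"x": 0,"y": 4,"z": 0,"turn": 0,"jaw": 5.0},
    {"x": 0.2,"y": 4,"z": 0,"turn": 0,"jaw": 5.0},
    {"x": 0.2,"y": 4,"z": 0,"turn": 0,"jaw": 5.0},
    {"x": 0.2,"y": 4,"z": 0,"turn": 0,"jaw": 5.0},
    {"x": 0.2,"y": 4,"z": 0,"turn": 0,"jaw": 5.0}
  ],
  "squeeze": 50
}}

```text
t: 6.77
tool_pos: [0.5822, 0.1734, 0.1076]
tool_rot: [-1.569, 0.106, -0.102]
contact_force: [1.1, -0.6, -1.7]
opening: 0.0515
```

{"fn": "play_rows", "kwargs": {
  "moves": [
    {"x": 0.2,"y": 4,"z": 0,"turn": 0,"jaw": 5.0},
    {"x": 0.2,"y": 4,"z": 0,"turn": 0,"jaw": 5.0},
    {"x": 0,"y": 3,"z": 0,"turn": 0,"jaw": 5.0},
    {"x": 0,"y": 2,"z": 0,"turn": 0,"jaw": 5.0},
    {"x": 0,"y": 0,"z": 0,"turn": 0,"jaw": 5.0},
    {"x": 0,"y": 0,"z": 0,"turn": 0,"jaw": 5.0}
  ],
  "squeeze": 50
}}

```text
t: 7.27
tool_pos: [0.5863, 0.3022, 0.1074]
tool_rot: [-1.57, 0.104, -0.1]
contact_force: [-0.1, -0.5, -1.1]
opening: 0.0517
```

Run:
```python
from h import *
d=save('scene','a3.png');t=save('top','a3t.png')
a=d['img'][130:260,270:400,::-1];b=t['img'][140:270,130:260,::-1]
cv2.imwrite('pics/a3z.png',np.hstack([cv2.resize(i,None,fx=3,fy=3,interpolation=cv2.INTER_CUBIC) for i in (a,b)]))
```

```text
(no output)
```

View pics/a3z.png

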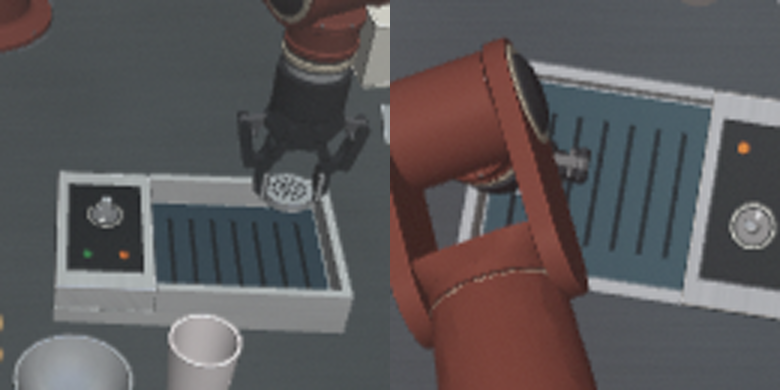

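{"fn": "play_rows", "kwargs": {
  "moves": [
    {"x": 0.1,"y": -0.3,"z": -2,"turn": 0,"jaw": 5.0},
    {"x": 0,"y": 0,"z": -2.5,"turn": 0,"jaw": 5.0},
    {"x": 0,"y": 0,"z": -2,"turn": 0,"jaw": 5.0},
    {"x": 0,"y": 0,"z": -1.2,"turn": 0,"jaw": 5.0},
    {"x": 0,"y": 0,"z": -0.5,"turn": 0,"jaw": 5.0},
    {"x": 0,"y": 0,"z": 0,"turn": 0,"jaw": 5.0},
    {"x": 0,"y": 0,"z": 0,"turn": 0,"jaw": 5.0}
  ],
  "squeeze": 50
}}

```text
t: 7.95
tool_pos: [0.5892, 0.2984, 0.0281]
tool_rot: [-1.568, 0.104, -0.105]
contact_force: [0.2, -0.8, -1.2]
opening: 0.0517
```

Run:
```python
from h import *
d=save('scene','a4.png')
a=d['img'][130:260,270:400,::-1]
cv2.imwrite('pics/a4z.png',np.hstack([cv2.resize(i,None,fx=4.6,fy=4.6,interpolation=cv2.INTER_CUBIC) for i in (a,)]))
```

```text
(no output)
```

View pics/a4z.png

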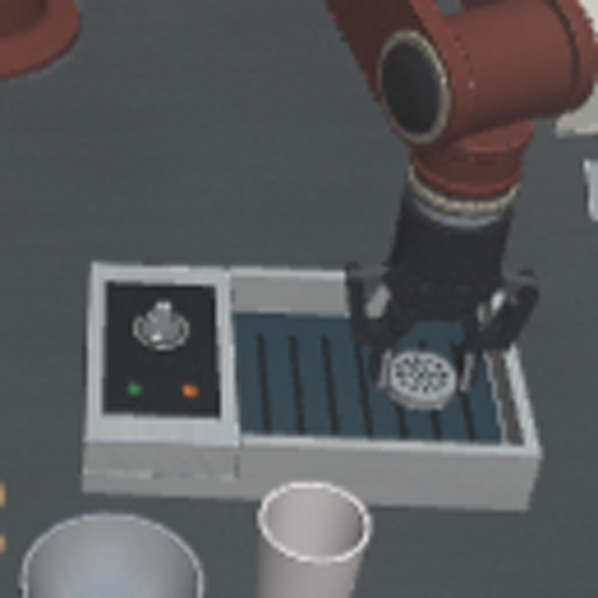

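{"fn": "play_rows", "kwargs": {
  "moves": [
    {"x": -0.1,"y": -0.3,"z": -0.4,"turn": 0,"jaw": 5.0},
    {"x": 0,"y": 0,"z": -0.2,"turn": 0,"jaw": 5.0},
    {"x": 0,"y": 0,"z": 0,"turn": 0,"jaw": 5.0}
  ],
  "squeeze": 50
}}

```text
t: 8.25
tool_pos: [0.5875, 0.2955, 0.0215]
tool_rot: [-1.568, 0.104, -0.104]
contact_force: [0.2, -1.4, -1.7]
opening: 0.0514
```

{"fn": "play_rows", "kwargs": {
  "moves": [
    {"x": 0,"y": 0,"z": -0.2,"turn": 0,"jaw": 5.0},
    {"x": 0,"y": 0,"z": 0,"turn": 0,"jaw": 5.0}
  ],
  "squeeze": 50
}}

```text
t: 8.42
tool_pos: [0.5879, 0.2958, 0.0198]
tool_rot: [-1.568, 0.103, -0.105]
contact_force: [0.2, 0.5, 0.3]
opening: 0.0516
```

{"fn": "play_rows", "kwargs": {
  "moves": [
    {"x": 0,"y": 0,"z": 0,"turn": 0,"jaw": 6.0},
    {"x": 0,"y": 0,"z": 0,"turn": 0,"jaw": 6.0},
    {"x": 0,"y": 0,"z": 0,"turn": 0,"jaw": 6.0},
    {"x": 0,"y": 0,"z": 1,"turn": 0,"jaw": 6.0},
    {"x": 0,"y": 0,"z": 2.5,"turn": 0,"jaw": 6.0},
    {"x": 0,"y": 0,"z": 3,"turn": 0,"jaw": 6.0},
    {"x": 0,"y": 0,"z": 3,"turn": 0,"jaw": 6.0},
    {"x": 0,"y": 0,"z": 0,"turn": 0,"jaw": 7.0}
  ],
  "squeeze": 50
}}

```text
t: 9.08
tool_pos: [0.5919, 0.2974, 0.1236]
tool_rot: [-1.563, 0.094, -0.113]
contact_force: [0.8, 0.8, 1.9]
opening: 0.0695
```

Run:
```python
from h import *
d=save('scene','a5.png')
a=d['img'][130:260,270:400,::-1]
cv2.imwrite('pics/a5z.png',np.hstack([cv2.resize(i,None,fx=4.6,fy=4.6,interpolation=cv2.INTER_CUBIC) for i in (a,)]))
```

```text
(no output)
```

View pics/a5z.png

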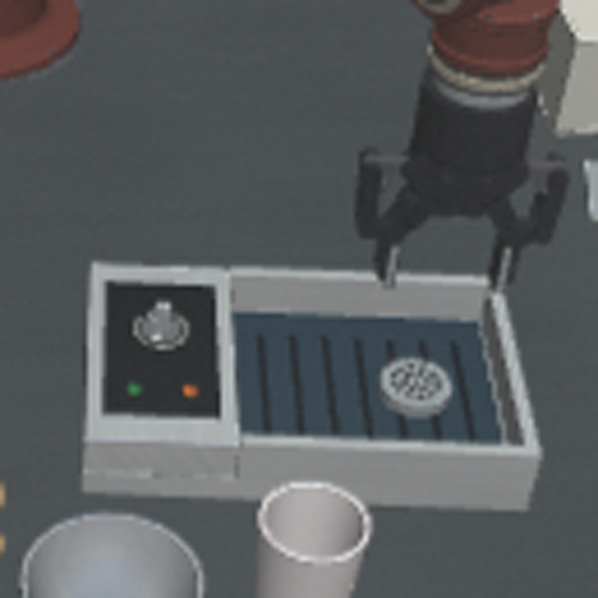

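{"fn": "play_rows", "kwargs": {
  "moves": [
    {"x": -1.3,"y": -3.8,"z": 0,"turn": 0,"jaw": 7.2},
    {"x": -1.3,"y": -3.8,"z": 0,"turn": 0,"jaw": 7.2},
    {"x": -1.3,"y": -3.8,"z": 0,"turn": 0,"jaw": 7.2},
    {"x": -1.3,"y": -3.8,"z": 0,"turn": 0,"jaw": 7.2},
    {"x": -1.3,"y": -3.8,"z": 0,"turn": 0,"jaw": 7.2},
    {"x": -1.3,"y": -3.8,"z": 0,"turn": 0,"jaw": 7.2},
    {"x": -1.3,"y": -3.8,"z": 0,"turn": 0,"jaw": 7.2},
    {"x": -1.3,"y": -3.8,"z": 0,"turn": 0,"jaw": 7.2}
  ],
  "squeeze": 50
}}

```text
t: 9.8
tool_pos: [0.482, -0.0098, 0.1138]
tool_rot: [-1.568, 0.104, -0.103]
contact_force: [0.6, -0.9, 0.3]
opening: 0.0722
```

{"fn": "play_rows", "kwargs": {
  "moves": [
    {"x": -1.3,"y": -3.8,"z": 0,"turn": 0,"jaw": 7.2},
    {"x": -1.3,"y": -3.8,"z": 0,"turn": 0,"jaw": 7.2},
    {"x": 0,"y": 0,"z": -2.5,"turn": 0,"jaw": 7.2},
    {"x": 0,"y": 0,"z": -2.5,"turn": 0,"jaw": 7.2},
    {"x": 0,"y": 0,"z": -2.5,"turn": 0,"jaw": 7.2},
    {"x": 0,"y": 0,"z": -1.5,"turn": 0,"jaw": 7.2},
    {"x": 0,"y": 0,"z": 0,"turn": 0,"jaw": 7.2}
  ],
  "squeeze": 50
}}

```text
t: 10.38
tool_pos: [0.4536, -0.0833, 0.02]
tool_rot: [-1.566, 0.111, -0.097]
contact_force: [-0.4, 0.4, -0.3]
opening: 0.0721
```

Run:
```python
from h import *
d=save('scene','a6.png')
a=d['img'][150:250,190:290,::-1]
cv2.imwrite('pics/a6z.png',cv2.resize(a,None,fx=6,fy=6,interpolation=cv2.INTER_CUBIC))
print(ctrl.get_obs()['tool_pos'],ctrl.get_obs()['q'])
```

```text
[ 0.45524247 -0.08367743  0.02210066] [-3.42774113e-01 -1.00136725e-01  2.13919388e+00 -8.26135990e-06
  1.10806003e+00 -1.78110285e+00]
```

View pics/a6z.png

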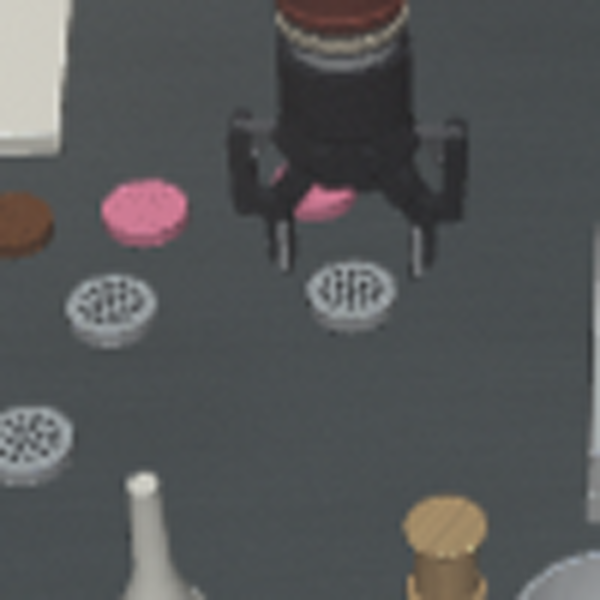

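{"fn": "play_rows", "kwargs": {
  "moves": [
    {"x": 0.1,"y": 0,"z": -1,"turn": 0,"jaw": 6.6},
    {"x": 0,"y": 0,"z": -1,"turn": 0,"jaw": 6.2},
    {"x": 0,"y": 0,"z": -0.4,"turn": 0,"jaw": 6.0},
    {"x": 0,"y": 0,"z": 0,"turn": 0,"jaw": 6.0}
  ],
  "squeeze": 50
}}

```text
t: 10.77
tool_pos: [0.4578, -0.084, -0.0006]
tool_rot: [-1.568, 0.105, -0.102]
contact_force: [0.4, -0.9, 0.9]
opening: 0.0595
```

{"fn": "play_rows", "kwargs": {
  "moves": [
    {"x": 0,"y": 0,"z": 0,"turn": 0,"jaw": 5.0},
    {"x": 0,"y": 0,"z": 0,"turn": 0,"jaw": 5.0},
    {"x": 0,"y": 0,"z": 0,"turn": 0,"jaw": 5.0},
    {"x": 0,"y": 0,"z": 1,"turn": 0,"jaw": 5.0},
    {"x": 0,"y": 0,"z": 2.5,"turn": 0,"jaw": 5.0},
    {"x": 0,"y": 0,"z": 3,"turn": 0,"jaw": 5.0},
    {"x": 0,"y": 0,"z": 3,"turn": 0,"jaw": 5.0},
    {"x": 0,"y": 0,"z": 2,"turn": 0,"jaw": 5.0}
  ],
  "squeeze": 50
}}

```text
t: 11.43
tool_pos: [0.4596, -0.0847, 0.1191]
tool_rot: [-1.569, 0.101, -0.107]
contact_force: [0.4, -0.4, -0.3]
opening: 0.0517
```

{"fn": "play_rows", "kwargs": {
  "moves": [
    {"x": 1.45,"y": 3.8,"z": 0,"turn": 0,"jaw": 5.0},
    {"x": 1.45,"y": 3.8,"z": 0,"turn": 0,"jaw": 5.0},
    {"x": 1.45,"y": 3.8,"z": 0,"turn": 0,"jaw": 5.0},
    {"x": 1.45,"y": 3.8,"z": 0,"turn": 0,"jaw": 5.0},
    {"x": 1.45,"y": 3.8,"z": 0,"turn": 0,"jaw": 5.0},
    {"x": 1.45,"y": 3.8,"z": 0,"turn": 0,"jaw": 5.0},
    {"x": 1.45,"y": 3.8,"z": 0,"turn": 0,"jaw": 5.0},
    {"x": 1.45,"y": 3.8,"z": 0,"turn": 0,"jaw": 5.0}
  ],
  "squeeze": 50
}}

```text
t: 12.1
tool_pos: [0.5748, 0.2218, 0.1161]
tool_rot: [-1.568, 0.103, -0.104]
contact_force: [0.5, -0.1, -1.1]
opening: 0.0514
```

{"fn": "play_rows", "kwargs": {
  "moves": [
    {"x": 0.2,"y": 0,"z": 0,"turn": 0,"jaw": 5.0},
    {"x": 0,"y": 0,"z": -2,"turn": 0,"jaw": 5.0},
    {"x": 0,"y": 0,"z": -2.5,"turn": 0,"jaw": 5.0},
    {"x": 0,"y": 0,"z": -2.5,"turn": 0,"jaw": 5.0},
    {"x": 0,"y": 0,"z": -1.5,"turn": 0,"jaw": 5.0},
    {"x": 0,"y": 0,"z": 0,"turn": 0,"jaw": 5.0},
    {"x": 0,"y": 0,"z": 0,"turn": 0,"jaw": 5.0}
  ],
  "squeeze": 50
}}

```text
t: 12.68
tool_pos: [0.5757, 0.2193, 0.0299]
tool_rot: [-1.569, 0.105, -0.102]
contact_force: [0.3, -0.0, -0.7]
opening: 0.0517
```

Run:
```python
from h import *
d=save('scene','a7.png')
a=d['img'][130:260,270:400,::-1]
cv2.imwrite('pics/a7z.png',np.hstack([cv2.resize(i,None,fx=4.6,fy=4.6,interpolation=cv2.INTER_CUBIC) for i in (a,)]))
```

```text
(no output)
```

View pics/a7z.png

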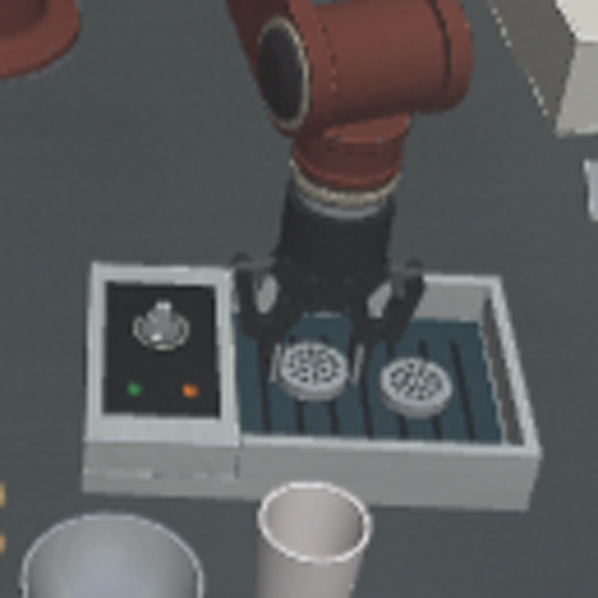

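{"fn": "play_rows", "kwargs": {
  "moves": [
    {"x": 0,"y": 0,"z": -0.4,"turn": 0,"jaw": 5.0},
    {"x": 0,"y": 0,"z": -0.4,"turn": 0,"jaw": 5.0},
    {"x": 0,"y": 0,"z": 0,"turn": 0,"jaw": 5.0}
  ],
  "squeeze": 50
}}

```text
t: 12.98
tool_pos: [0.5767, 0.2196, 0.0227]
tool_rot: [-1.568, 0.103, -0.104]
contact_force: [-0.2, 0.3, -1.6]
opening: 0.0514
```

{"fn": "play_rows", "kwargs": {
  "moves": [
    {"x": 0,"y": 0,"z": -0.2,"turn": 0,"jaw": 5.0},
    {"x": 0,"y": 0,"z": 0,"turn": 0,"jaw": 5.0}
  ],
  "squeeze": 50
}}

```text
t: 13.15
tool_pos: [0.5769, 0.2197, 0.0207]
tool_rot: [-1.568, 0.103, -0.105]
contact_force: [1.0, -0.0, -1.2]
opening: 0.0515
```

{"fn": "play_rows", "kwargs": {
  "moves": [
    {"x": 0,"y": 0,"z": -0.1,"turn": 0,"jaw": 5.0},
    {"x": 0,"y": 0,"z": 0,"turn": 0,"jaw": 5.9},
    {"x": 0,"y": 0,"z": 0,"turn": 0,"jaw": 5.9},
    {"x": 0,"y": 0,"z": 0,"turn": 0,"jaw": 5.9},
    {"x": 0,"y": 0,"z": 1,"turn": 0,"jaw": 5.9},
    {"x": 0,"y": 0,"z": 2.5,"turn": 0,"jaw": 5.9},
    {"x": 0,"y": 0,"z": 3,"turn": 0,"jaw": 5.9},
    {"x": 0,"y": 0,"z": 3,"turn": 0,"jaw": 5.9}
  ],
  "squeeze": 50
}}

```text
t: 13.82
tool_pos: [0.5758, 0.2195, 0.1152]
tool_rot: [-1.569, 0.105, -0.103]
contact_force: [1.2, -0.1, 0.5]
opening: 0.0593
```

{"fn": "play_rows", "kwargs": {
  "moves": [
    {"x": -0.76,"y": -4.0,"z": 0,"turn": -0.3,"jaw": 4.5},
    {"x": -0.76,"y": -4.0,"z": 0,"turn": -0.3,"jaw": 4.5},
    {"x": -0.76,"y": -4.0,"z": 0,"turn": -0.3,"jaw": 4.5},
    {"x": -0.76,"y": -4.0,"z": 0,"turn": -0.3,"jaw": 4.5},
    {"x": -0.76,"y": -4.0,"z": 0,"turn": -0.3,"jaw": 4.5},
    {"x": -0.76,"y": -4.0,"z": 0,"turn": -0.3,"jaw": 4.5},
    {"x": -0.76,"y": -4.0,"z": 0,"turn": -0.3,"jaw": 4.5},
    {"x": -0.76,"y": -4.0,"z": 0,"turn": -0.3,"jaw": 4.5}
  ],
  "squeeze": 50
}}

```text
t: 14.48
tool_pos: [0.5152, -0.1022, 0.1153]
tool_rot: [-1.567, 0.136, -0.138]
contact_force: [1.0, -0.2, -0.5]
opening: 0.0447
```

Run:
```python
from h import *
d=save('scene','a8.png');t=save('top','a8t.png')
a=d['img'][150:260,270:400,::-1];b=t['img'][140:250,140:270,::-1]
cv2.imwrite('pics/a8z.png',np.hstack([cv2.resize(i,None,fx=3,fy=3,interpolation=cv2.INTER_CUBIC) for i in (a,b)]))
print(ctrl.get_obs()['tool_pos'])
```

```text
[ 0.51507053 -0.10525092  0.11544806]
```

View pics/a8z.png

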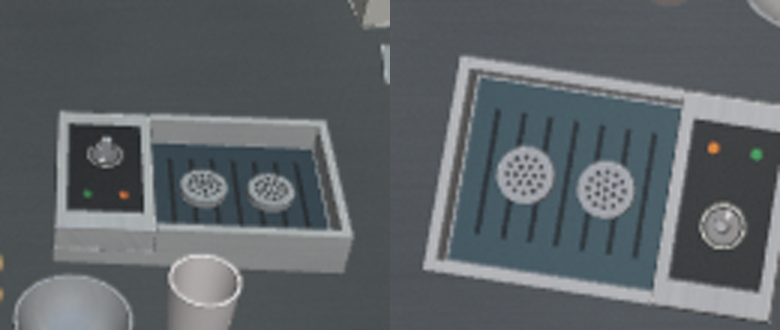

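{"fn": "play_rows", "kwargs": {
  "moves": [
    {"x": -0.73,"y": -3.92,"z": 0,"turn": 0,"jaw": 4.5},
    {"x": -0.73,"y": -3.92,"z": 0,"turn": 0,"jaw": 4.5},
    {"x": -0.73,"y": -3.92,"z": 0,"turn": 0,"jaw": 4.5},
    {"x": -0.73,"y": -3.92,"z": 0,"turn": 0,"jaw": 4.5},
    {"x": -0.73,"y": -3.92,"z": 0,"turn": 0,"jaw": 4.5},
    {"x": -0.73,"y": -3.92,"z": 0,"turn": 0,"jaw": 4.5},
    {"x": 0,"y": 0,"z": -2.0,"turn": 0,"jaw": 4.0},
    {"x": 0,"y": 0,"z": -2.5,"turn": 0,"jaw": 4.0}
  ],
  "squeeze": 50
}}

```text
t: 15.25
tool_pos: [0.4738, -0.3392, 0.0726]
tool_rot: [-1.571, 0.134, -0.144]
contact_force: [0.7, 0.6, -0.3]
opening: 0.0399
```

{"fn": "play_rows", "kwargs": {
  "moves": [
    {"x": 0,"y": 0,"z": -1.5,"turn": 0,"jaw": 3.5},
    {"x": 0,"y": 0,"z": -0.8,"turn": 0,"jaw": 3.5},
    {"x": 0,"y": 0,"z": 0,"turn": 0,"jaw": 3.5}
  ],
  "squeeze": 50
}}

```text
t: 15.5
tool_pos: [0.471, -0.334, 0.0443]
tool_rot: [-1.564, 0.139, -0.134]
contact_force: [0.9, 0.5, 0.4]
opening: 0.0348
```

Run:
```python
from h import *
np.set_printoptions(precision=4,suppress=True)
d=save('scene','b1.png');t=save('top','b1t.png')
a=d['img'][165:230,130:230,::-1];b=t['img'][210:275,360:460,::-1]
cv2.imwrite('pics/b1z.png',np.vstack([cv2.resize(i,None,fx=4.5,fy=4.5,interpolation=cv2.INTER_CUBIC) for i in (a,b)]))
o=ctrl.get_obs();print(o['tool_pos'],R.from_rotvec(o['tool_rot']).as_matrix()[:,2])
for n,dd,th,roi in (('top',t,140,(165,175,222,222)),('sc',d,110,(325,195,372,228))):
  for A,c in blobs(dd['img'],roi,lambda im:cv2.cvtColor(im,cv2.COLOR_RGB2GRAY)>th,90): print(n,A,c,atz(dd,c,.031))
```

```text
[ 0.4726 -0.3354  0.0471] [ 0.1725  0.985  -0.0003]
top 271 [184.5683 197.9299] [0.5881 0.2967 0.031 ]
top 279 [211.8208 202.6918] [0.5762 0.2198 0.031 ]
sc 170 [349.8529 196.3529] [0.4964 0.2808 0.031 ]
sc 145 [337.6069 212.1448] [0.5773 0.2192 0.031 ]
sc 141 [359.9787 213.4255] [0.5894 0.2948 0.031 ]
sc 129 [344.9225 226.0388] [0.6471 0.2295 0.031 ]
```

View pics/b1z.png

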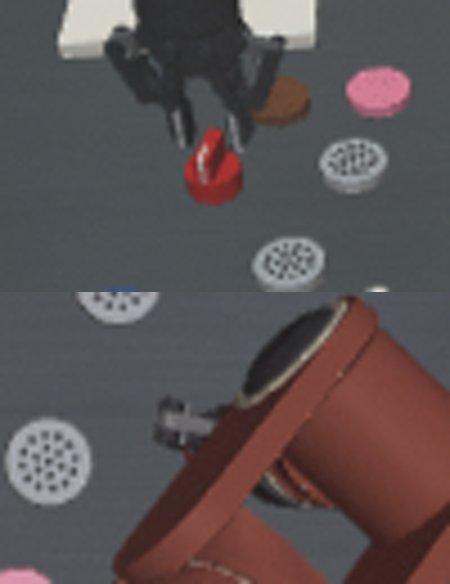

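{"fn": "play_rows", "kwargs": {
  "moves": [
    {"x": -0.1,"y": -0.45,"z": 0,"turn": 0,"jaw": 3.2},
    {"x": 0,"y": 0,"z": -1,"turn": 0,"jaw": 3},
    {"x": 0,"y": 0,"z": -1.2,"turn": 0,"jaw": 3},
    {"x": 0,"y": 0,"z": 0,"turn": 0,"jaw": 3},
    {"x": 0,"y": 0,"z": 0,"turn": 0,"jaw": 3}
  ],
  "squeeze": 50
}}

```text
t: 16.02
tool_pos: [0.47, -0.3392, 0.0228]
tool_rot: [-1.565, 0.139, -0.135]
contact_force: [0.0, 0.3, 0.4]
opening: 0.0299
```

Run:
```python
from h import *
np.set_printoptions(precision=4,suppress=True)
d=save('scene','b2.png')
a=d['img'][165:230,130:230,::-1]
cv2.imwrite('pics/b2z.png',np.vstack([cv2.resize(i,None,fx=7,fy=7,interpolation=cv2.INTER_CUBIC) for i in (a,)]))
```

```text
(no output)
```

View pics/b2z.png

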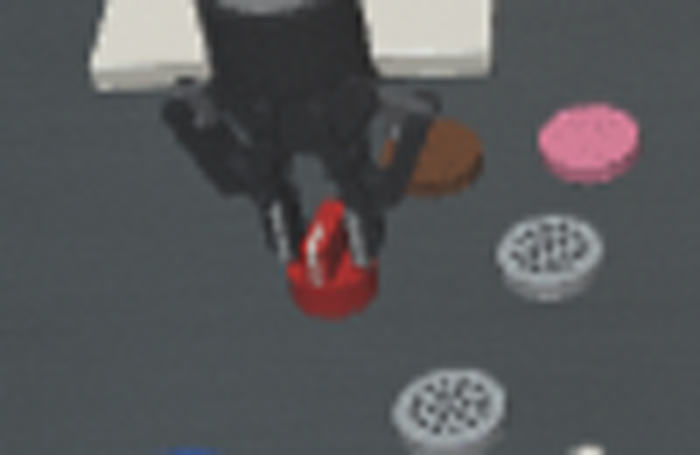

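{"fn": "play_rows", "kwargs": {
  "moves": [
    {"x": 0,"y": 0,"z": 0.1,"turn": 0,"jaw": 2.2},
    {"x": 0,"y": 0,"z": 0,"turn": 0,"jaw": 1.6},
    {"x": 0,"y": 0,"z": 0,"turn": 0,"jaw": 1.0},
    {"x": 0,"y": 0,"z": 0,"turn": 0,"jaw": 1.0},
    {"x": 0,"y": 0,"z": 0,"turn": 0,"jaw": 1.0}
  ],
  "squeeze": 70
}}

```text
t: 16.48
tool_pos: [0.4714, -0.3405, 0.0261]
tool_rot: [-1.567, 0.136, -0.138]
contact_force: [0.0, 0.7, 2.6]
opening: 0.0122
```

{"fn": "play_rows", "kwargs": {
  "moves": [
    {"x": 0,"y": 0,"z": 1,"turn": 0,"jaw": 1.0},
    {"x": 0,"y": 0,"z": 2,"turn": 0,"jaw": 1.0},
    {"x": 0,"y": 0,"z": 3,"turn": 0,"jaw": 1.0},
    {"x": 0,"y": 0,"z": 3,"turn": 0,"jaw": 1.0},
    {"x": 0,"y": 0,"z": 0,"turn": 0,"jaw": 1.0},
    {"x": 0,"y": 0,"z": 0,"turn": 0,"jaw": 1.0}
  ],
  "squeeze": 70
}}

```text
t: 16.98
tool_pos: [0.4721, -0.3412, 0.1184]
tool_rot: [-1.57, 0.133, -0.14]
contact_force: [-0.3, -0.0, -0.5]
opening: 0.0125
```

Run:
```python
from h import *
np.set_printoptions(precision=4,suppress=True)
d=save('scene','b3.png')
a=d['img'][150:220,130:230,::-1]
cv2.imwrite('pics/b3z.png',np.vstack([cv2.resize(i,None,fx=7,fy=7,interpolation=cv2.INTER_CUBIC) for i in (a,)]))
o=ctrl.get_obs();print(o['tool_pos'],R.from_rotvec(o['tool_rot']).as_matrix())
```

```text
[ 0.4711 -0.3402  0.1162] [[ 0.9849  0.0009  0.1732]
 [-0.1732 -0.0009  0.9849]
 [ 0.0011 -1.     -0.0007]]
```

View pics/b3z.png

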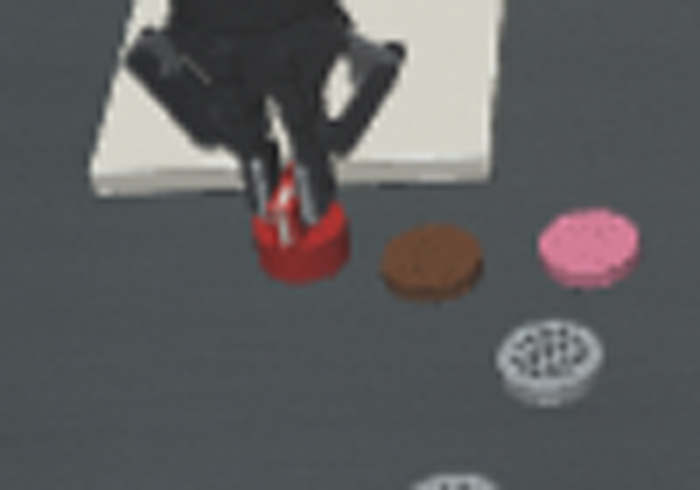

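{"fn": "play_rows", "kwargs": {
  "moves": [
    {"x": 0.58,"y": 3.74,"z": 0.6,"turn": -2,"jaw": 1.0},
    {"x": 0.58,"y": 3.74,"z": 0.6,"turn": -2,"jaw": 1.0},
    {"x": 0.58,"y": 3.74,"z": 0.3,"turn": -2,"jaw": 1.0},
    {"x": 0.58,"y": 3.74,"z": 0,"turn": -2,"jaw": 1.0},
    {"x": 0.58,"y": 3.74,"z": 0,"turn": -2,"jaw": 1.0},
    {"x": 0.58,"y": 3.74,"z": 0,"turn": -2,"jaw": 1.0},
    {"x": 0.58,"y": 3.74,"z": 0,"turn": -2,"jaw": 1.0},
    {"x": 0.58,"y": 3.74,"z": 0,"turn": -2,"jaw": 1.0}
  ],
  "squeeze": 70
}}

```text
t: 17.7
tool_pos: [0.5157, -0.0387, 0.1282]
tool_rot: [-1.541, 0.36, -0.354]
contact_force: [1.0, -0.7, -0.2]
opening: 0.0119
```

{"fn": "play_rows", "kwargs": {
  "moves": [
    {"x": 0.58,"y": 3.74,"z": 0,"turn": 0,"jaw": 1.0},
    {"x": 0.58,"y": 3.74,"z": 0,"turn": 0,"jaw": 1.0},
    {"x": 0.58,"y": 3.74,"z": 0,"turn": 0,"jaw": 1.0},
    {"x": 0.58,"y": 3.74,"z": 0,"turn": 0,"jaw": 1.0},
    {"x": 0,"y": 0,"z": 0,"turn": 0,"jaw": 1.0},
    {"x": 0,"y": 0,"z": 0,"turn": 0,"jaw": 1.0}
  ],
  "squeeze": 70
}}

```text
t: 18.2
tool_pos: [0.539, 0.1104, 0.1281]
tool_rot: [-1.543, 0.356, -0.35]
contact_force: [0.6, 0.1, 0.0]
opening: 0.0121
```

```bash
cat > b4.py <<'E'
import sys
from ov import *
np.set_printoptions(precision=4,suppress=True)
o=ctrl.get_obs();tp=o['tool_pos'];M=R.from_rotvec(o['tool_rot']).as_matrix();yaw=np.arctan2(M[1,2],M[0,2])-np.pi/2
print(tp,np.degrees(yaw),o['contact_force'],o['opening'])
d={n:eyes.get_image(n) for n in('scene','top')}
kx,ky,kz=tp[0],tp[1],tp[2]-.0245
rows=[]
for n in d:
  rows.append(over(d[n],proj(d[n],(kx,ky,kz)),18,[(circ((kx,ky,kz+.02),.022),(255,255,0)),(circ((kx,ky,kz),.022),(255,0,255)),(rect((kx,ky,kz+.044),.02,.007,yaw),(0,255,0))],11))
cv2.imwrite('pics/'+sys.argv[1],cv2.resize(np.vstack(rows),(600,600)))
E
python3 b4.py b4.png
```

```text
[0.539  0.1104 0.1281] -25.762012906578732 [0.6048 0.0618 0.0062] 0.012098939812391258
```

View pics/b4.png

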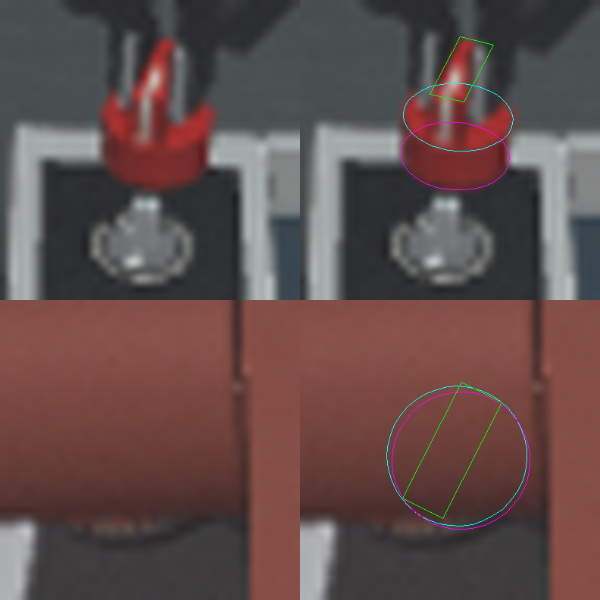

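{"fn": "play_rows", "kwargs": {
  "moves": [
    {"x": 0.2,"y": -0.17,"z": -0.5,"turn": 0,"jaw": 1.0},
    {"x": 0,"y": 0,"z": -1,"turn": 0,"jaw": 1.0},
    {"x": 0,"y": 0,"z": -0.7,"turn": 0,"jaw": 1.0},
    {"x": 0,"y": 0,"z": 0,"turn": 0,"jaw": 1.0},
    {"x": 0,"y": 0,"z": 0,"turn": 0,"jaw": 1.0}
  ],
  "squeeze": 70
}}

```text
t: 18.72
tool_pos: [0.5416, 0.1064, 0.1069]
tool_rot: [-1.542, 0.358, -0.354]
contact_force: [-0.6, 0.6, -0.3]
opening: 0.0123
```

```bash
python3 b4.py b5.png
```

```text
[0.5416 0.1064 0.1069] -26.034084740842886 [-0.603   0.6143 -0.3178] 0.012311261573811188
```

View pics/b5.png

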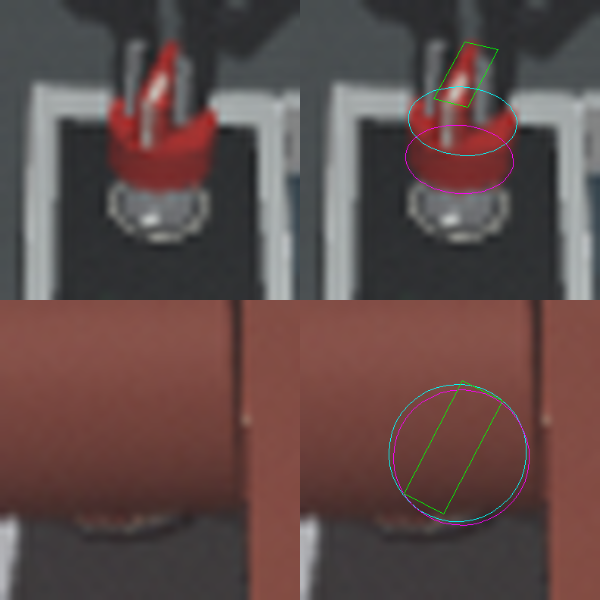

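{"fn": "play_rows", "kwargs": {
  "moves": [
    {"x": 0,"y": 0.15,"z": 0,"turn": 0,"jaw": 1.0},
    {"x": 0,"y": 0,"z": 0,"turn": 0,"jaw": 1.0},
    {"x": 0,"y": 0,"z": 0,"turn": 0,"jaw": 1.0}
  ],
  "squeeze": 70
}}

```text
t: 19.07
tool_pos: [0.5428, 0.1087, 0.1088]
tool_rot: [-1.541, 0.355, -0.356]
contact_force: [0.0, -0.6, -0.7]
opening: 0.0123
```

{"fn": "play_rows", "kwargs": {
  "moves": [
    {"x": 0,"y": 0,"z": 0,"turn": 0,"jaw": 1.0}
  ],
  "squeeze": 70
}}

```text
t: 19.15
tool_pos: [0.5427, 0.1087, 0.1086]
tool_rot: [-1.541, 0.355, -0.356]
contact_force: [-0.1, -0.5, -1.3]
opening: 0.0122
```

{"fn": "play_rows", "kwargs": {
  "moves": [
    {"x": -0.15,"y": 0,"z": -0.3,"turn": 0,"jaw": 1.0},
    {"x": 0,"y": 0,"z": -0.2,"turn": 0,"jaw": 1.0},
    {"x": 0,"y": 0,"z": -0.2,"turn": 0,"jaw": 1.0},
    {"x": 0,"y": 0,"z": 0,"turn": 0,"jaw": 1.0},
    {"x": 0,"y": 0,"z": 0,"turn": 0,"jaw": 1.0}
  ],
  "squeeze": 70
}}

```text
t: 19.57
tool_pos: [0.5414, 0.1084, 0.1012]
tool_rot: [-1.541, 0.355, -0.356]
contact_force: [2.5, -0.6, -2.5]
opening: 0.0121
```

{"fn": "play_rows", "kwargs": {
  "moves": [
    {"x": 0,"y": 0,"z": -0.2,"turn": 0,"jaw": 1.0},
    {"x": 0,"y": 0,"z": 0,"turn": 0,"jaw": 1.0}
  ],
  "squeeze": 70
}}

```text
t: 19.73
tool_pos: [0.5415, 0.1084, 0.0994]
tool_rot: [-1.541, 0.355, -0.356]
contact_force: [2.7, -1.4, -0.7]
opening: 0.0126
```

{"fn": "play_rows", "kwargs": {
  "moves": [
    {"x": 0.1,"y": 0,"z": -0.2,"turn": 0,"jaw": 1.0},
    {"x": 0,"y": 0,"z": -0.2,"turn": 0,"jaw": 1.0},
    {"x": 0,"y": 0,"z": 0,"turn": 0,"jaw": 1.0}
  ],
  "squeeze": 70
}}

```text
t: 19.98
tool_pos: [0.5418, 0.1085, 0.0948]
tool_rot: [-1.542, 0.356, -0.355]
contact_force: [1.9, -1.0, -1.6]
opening: 0.0126
```

{"fn": "play_rows", "kwargs": {
  "moves": [
    {"x": 0,"y": 0,"z": -0.2,"turn": 0,"jaw": 1.0},
    {"x": 0,"y": 0,"z": 0,"turn": 0,"jaw": 1.0}
  ],
  "squeeze": 70
}}

```text
t: 20.15
tool_pos: [0.5418, 0.1085, 0.0929]
tool_rot: [-1.542, 0.356, -0.355]
contact_force: [1.5, -0.9, -0.9]
opening: 0.0125
```

{"fn": "play_rows", "kwargs": {
  "moves": [
    {"x": 0.05,"y": 0,"z": -0.2,"turn": 0,"jaw": 1.0},
    {"x": 0,"y": 0,"z": -0.2,"turn": 0,"jaw": 1.0},
    {"x": 0,"y": 0,"z": 0,"turn": 0,"jaw": 1.0}
  ],
  "squeeze": 70
}}

```text
t: 20.4
tool_pos: [0.5422, 0.1086, 0.0891]
tool_rot: [-1.542, 0.356, -0.355]
contact_force: [-1.0, -0.3, 0.6]
opening: 0.0123
```

{"fn": "play_rows", "kwargs": {
  "moves": [
    {"x": 0,"y": 0,"z": -0.2,"turn": 0,"jaw": 1.0},
    {"x": 0,"y": 0,"z": 0,"turn": 0,"jaw": 1.0}
  ],
  "squeeze": 90
}}

```text
t: 20.57
tool_pos: [0.5423, 0.1086, 0.0875]
tool_rot: [-1.542, 0.356, -0.355]
contact_force: [-2.1, -0.8, 5.4]
opening: 0.0119
```

{"fn": "play_rows", "kwargs": {
  "moves": [
    {"x": 0,"y": 0,"z": -0.2,"turn": 0,"jaw": 1.0},
    {"x": 0,"y": 0,"z": 0,"turn": 0,"jaw": 1.0}
  ],
  "squeeze": 90
}}

```text
t: 20.73
tool_pos: [0.5424, 0.1086, 0.0857]
tool_rot: [-1.541, 0.356, -0.355]
contact_force: [-2.0, -0.2, 6.0]
opening: 0.0121
```

{"fn": "play_rows", "kwargs": {
  "moves": [
    {"x": 0,"y": 0,"z": -0.2,"turn": 0,"jaw": 1.0},
    {"x": 0,"y": 0,"z": 0,"turn": 0,"jaw": 1.0}
  ],
  "squeeze": 90
}}

```text
t: 20.9
tool_pos: [0.5424, 0.1086, 0.084]
tool_rot: [-1.542, 0.356, -0.355]
contact_force: [-2.7, -0.4, 9.1]
opening: 0.0119
```

{"fn": "play_rows", "kwargs": {
  "moves": [
    {"x": 0,"y": 0,"z": -0.15,"turn": 0,"jaw": 1.0},
    {"x": 0,"y": 0,"z": 0,"turn": 0,"jaw": 1.0}
  ],
  "squeeze": 90
}}

```text
t: 21.07
tool_pos: [0.5425, 0.1086, 0.0831]
tool_rot: [-1.542, 0.356, -0.355]
contact_force: [-4.5, -0.1, 8.9]
opening: 0.0115
```

{"fn": "play_rows", "kwargs": {
  "moves": [
    {"x": 0,"y": 0,"z": -0.05,"turn": 0,"jaw": 1.0},
    {"x": 0,"y": 0,"z": 0,"turn": 0,"jaw": 1.0}
  ],
  "squeeze": 90
}}

```text
t: 21.23
tool_pos: [0.5425, 0.1086, 0.0831]
tool_rot: [-1.542, 0.356, -0.355]
contact_force: [-5.4, -1.4, 12.0]
opening: 0.0118
```

{"fn": "play_rows", "kwargs": {
  "moves": [
    {"x": -0.05,"y": 0,"z": -0.1,"turn": 0,"jaw": 1.0},
    {"x": 0,"y": 0,"z": 0,"turn": 0,"jaw": 1.0},
    {"x": 0,"y": 0,"z": 0,"turn": 0,"jaw": 1.0}
  ],
  "squeeze": 90
}}

```text
t: 21.48
tool_pos: [0.5425, 0.1086, 0.0831]
tool_rot: [-1.542, 0.355, -0.356]
contact_force: [-7.0, -0.9, 15.6]
opening: 0.0118
```

```bash
python3 b4.py b6.png
python3 - <<'E'
from h import *
d=save('scene','c1.png');t=save('top','c1t.png')
o=ctrl.get_obs();print(o['t'],o['tool_pos'],o['contact_force'],o['opening'])
E
```

```text
[0.5425 0.1086 0.0831] -25.96400411576239 [-7.0205 -0.92   15.632 ] 0.011780378361792248
21.6833 [0.54249998 0.10860441 0.08301796] [-7.35511737 -2.33863125 15.39299548] 0.011933921466925509
```

View pics/b6.png

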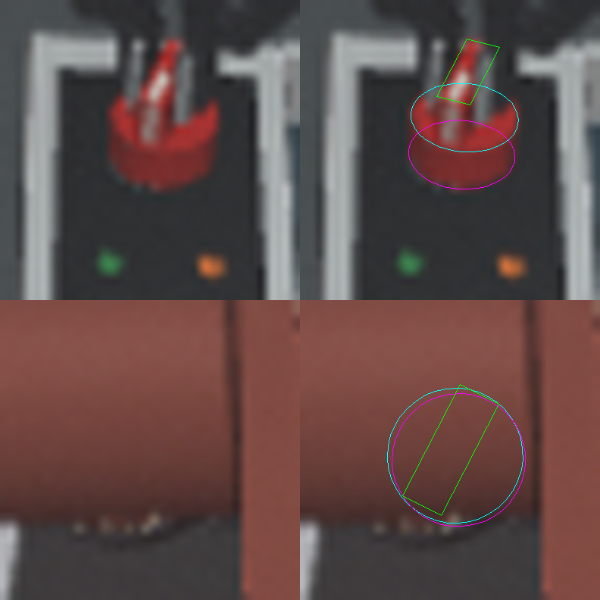

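View pics/c1.png

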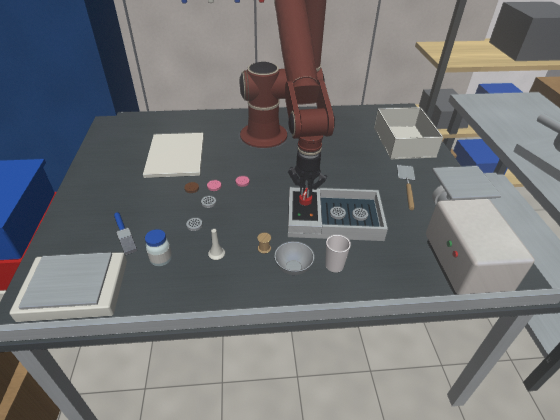

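{"fn": "play_rows", "kwargs": {
  "moves": [
    {"x": -0.1,"y": 0,"z": 0,"turn": 0,"jaw": 1.0},
    {"x": 0,"y": 0,"z": 0,"turn": 0,"jaw": 1.0},
    {"x": 0,"y": 0,"z": 0,"turn": 0,"jaw": 1.0}
  ],
  "squeeze": 90
}}

```text
t: 21.93
tool_pos: [0.5423, 0.1086, 0.083]
tool_rot: [-1.541, 0.353, -0.357]
contact_force: [-3.7, -2.1, 13.2]
opening: 0.012
```

{"fn": "play_rows", "kwargs": {
  "moves": [
    {"x": 0,"y": 0,"z": -0.1,"turn": 0,"jaw": 1.0},
    {"x": 0,"y": 0,"z": 0,"turn": 0,"jaw": 1.0},
    {"x": 0,"y": 0,"z": 0,"turn": 0,"jaw": 1.0}
  ],
  "squeeze": 90
}}

```text
t: 22.18
tool_pos: [0.5424, 0.1086, 0.083]
tool_rot: [-1.541, 0.353, -0.357]
contact_force: [-6.6, -1.6, 17.4]
opening: 0.0123
```

Run:
```python
from h import *
a=cv2.imread('pics/scene0.png');b=cv2.imread('pics/c1.png')
m=(cv2.absdiff(a,b).max(2)>25)
for n,(x,y,w) in dict(jar=(158,248,20),noz=(216,245,15),spool=(264,243,9),bowl=(294,258,18),beaker=(337,253,16),brush=(124,232,16),scraper=(407,185,14),D=(208,201,9),B=(194,224,9)).items(): print(n,m[y-w:y+w,x-w:x+w].sum())
o=ctrl.get_obs();print(o['t'],o['tool_pos'],o['contact_force'])
finish_job()
```

```text
jar 0
noz 0
spool 0
bowl 0
beaker 0
brush 0
scraper 0
D 0
B 0
22.1833 [0.54243555 0.10861914 0.08299616] [-6.55251698 -1.59439117 17.39336622]
the job is handed in; nothing more can be done
```

Two mincer plates lie flat side by side in the dryer's bay, and the red knob is on the shaft, pressed to its stop and still gripped. I handed the job in at 22.2 s.

- **Plates:** a picture after each placing shows both lying flat. Their measured centres agree with where I released them to about 1 mm. The other two plates stayed on the bench.
- **Knob angle:** the white tick put the shaft's flat at about −26° in world axes, while the dryer itself is turned only −7.6°. I turned the knob from −10° to −26°, and it slid on with almost no vertical force.
- **Knob press:** the spring began to push back with the tool at a height of 88–89 mm. The tool stopped at 83.0 mm, so the travel read about 5.4 to 6 mm. Commanding it lower raised the force to 17 N without further movement, so I take this as the hard stop. The grip was set to 90 N.
- **Other things:** the before and after pictures show no change at the bystanders or the two remaining plates.

- **Side force:** about 7 N of sideways force remained on the knob while it was pressed.
- **Unclear readings:** the tick angle read −24° in one camera and −34° in the other. I went by the clearer one, from the top camera, and the easy fit supports it. The arm hid the knob from the top camera, so only the scene camera and the forces confirm it is seated.

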